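# Unclip the dripper, set it on the mug, lower the arm onto the filter tin

## Task

Pull the dripper out of the fork of the coffee stand, where two spring balls hold it, and set it upright and centred on the green mug with its spout inside. Then slide the stand's empty arm down gently until it rests on the lid of the filter tin that stands on its base, and let go. Leave the mug, the tin and everything else on the counter where they are.

Things in the scene. Friction and masses are not known exactly. Their poses are not given: they have to be found in the camera images.
- stand: fixed coffee stand: steel and glass base plate 240 x 150 mm, top face 12 mm above the counter; upright steel post 14 mm across, 320 mm tall, 95 mm along the stand's +x from its origin. Origin at the underside of the base; the fork of its arm points and opens along its -x axis (roughly to the robot).
- carrier: sliding arm of the stand: moves only up and down on the post, held by friction (about 3 N moves it down, 7 N up), stays where left. Origin on its flat underside, above the stand's origin, axes as the stand's. Bar 20 mm wide, 9 mm thick from the post to x = -32 mm, then a U-shaped fork open to -x: two tines 12 mm wide, 9 mm thick, 33 mm apart, ending at x = -93 mm; undersides all level.
- carrier_grip (a point): centre of the upright wooden thumb grip on top of the arm's bar: 24 mm along x, 14 mm wide along y, 36 mm tall (from 9 to 45 mm above the arm's underside); this point is 27 mm above the arm's underside. Space on both sides of it is free; the post is 93 mm behind it (+x).
- fork_seat (a point): point fixed to the arm where the dripper's origin lies when its neck is fully in the fork: on the fork's mid line, 60 mm along -x from the arm's origin, 9 mm below the arm's underside; axes as the arm's. Two spring balls in the tines hold the neck: pulling it out along the arm's -x takes about 9 to 14 N over the first 10 mm, then the balls snap it outwards and it slides freely; 85 mm along it is clear of the fork and can be lifted.
- dripper: clear plastic dripper, 140 g. Origin on its axis at the underside of its foot plate (96 mm across, 5 thick). Below: spout 44 across, 14 long. Above: neck 30 across (z = 5 to 18), collar 52 across, cone widening to 80 across at z = 58. At the start the tines lie between plate and collar, so it cannot be lifted, only pulled level out of the fork's open end. Its handle points along its -x.
- dripper_grip (a point): centre of the dripper's handle, an upright grey plastic plate 10 mm thick (along the dripper's y), 34 mm long (along x), 40 mm tall (18 mm above to 22 mm below this point). The point lies 80 mm along the dripper's -x from its axis and 22 mm above the underside of the foot plate; axes as the dripper's.
- mug: green ceramic mug, outside 80 mm across, 90 mm tall, wall 4 mm, loop handle on its +y side; stands on the counter to one side of the stand. Origin under its centre.
- mug_rim (a point): centre of the mug's open mouth at rim height, 90 mm above its foot
- tin: squat round metal tin of paper filters with a slip lid, 69 mm across, 55 mm tall, 300 g, standing loose on the stand's base below the arm. Origin under its centre.
- tin_top (a point): centre of the flat top of the tin's lid, 55 mm above its foot
- jar: amber glass storage jar, round, 80 mm across, 125 mm tall, wooden cap; bystander, stands on the counter (it or the mug may be on either side); origin under its centre
- kettle: squat aluminium kettle, 156 mm across, 150 mm tall with its handle; bystander; origin under its centre
- spoon_rest: shallow wooden spoon rest, about 190 x 85 x 14 mm, on the counter in front of the stand; bystander; origin under its centre
- bowl: white ceramic bowl, 100 mm across, 50 mm tall; bystander; origin under its centre
- tumbler: clear drinking glass, 68 mm across, 85 mm tall; bystander; origin under its centre
- grinder: hand coffee grinder, steel cylinder 54 mm across, 120 mm tall with a crank on top, 168 mm tall in all; bystander; origin under its centre
There are look-alikes about, which are no part of the job. Leave any pink or yellow look-alike of the dripper alone. Leave any blue look-alike of the tin alone.

How it is judged:
By the outcome, as a careful person would: the job done as asked, in the order asked, and still so for the second after the job is handed in, with the robot touching nothing.
It also fails if it takes over 67 s, if anything falls off the work surface, if the arm or the gripper's body presses on something with over 40 N, if the wrist force passes 120 N, or if a joint passes its speed limit or range.

## Robot

A 6-joint arm with a two-finger parallel gripper is mounted at the origin on the work surface. World frame = base frame: x ahead of the robot, y to its left, z up, the work surface at z = 0. Lengths are in m, angles in degrees, forces in N, time in s.
With the tool pointing down it reaches from about 0.25 to 0.725 m from the base axis. Payload 9.7 kg.
Tool frame: the origin (TCP) lies at the centre of the arm's flange, where the gripper is bolted on; the fingertips stand 173 mm ahead of it and the grasp point (between the pads) lies bot.grip_depth ahead of it (bot.grip_depth is the distance from the TCP to the grasp point, in m); z points along the fingers, y is the direction in which the jaws open and shut (so a half turn about z gives the same grasp; the last joint's range is limited). The gripper opens to 85 mm and grips with 20 to 120 N. Pads are 22 mm wide; open, the fingers measure 114 mm over their backs; the gripper's body (76 mm by 85 mm) begins 54 mm behind the grasp point. The pads swing forward as they close: fully open they stand 13 mm farther back than shut.
Start: joints at [76.203, 4.979, 10.078, 95.1, 0, 90], TCP at [0.131, 0.534, 0.405] pointing down, gripper open.
Joint ranges: [-179.16, 179.16], [-48.56, 103.87], [-65.8, 70.77], [-126.05, 130.52], [-82.76, 87.17], [-180, 180]. Speed limits (degrees/s): [127.2, 127.2, 147.25, 180, 180, 180].

## Interface

Orientations are given as [roll, pitch, yaw] about the fixed x, y, z axes, in that order (R = Rz(yaw) Ry(pitch) Rx(roll)).
In Python, from workcell import status, viewer, bot gives the robot as it stands. The module is installed in compiled form; this text tells all that it offers.
- The arm moves only by the tool move_arm, never from a script. Its argument "commands" is a list of rows, each an object with "claw": the gripper's target within -1 to 1 (fully open at 1, half-way at 0, shut at -1); "travel": the shift along the tool's x, y, z in cm, a list of three; "turn": the turn about the tool's z in degrees. A call has 1 to 5 rows; each row shifts and turns the commanded pose from where the row before left it, along the tool's axes as they then stand; what a row does not reach is not made up. A row lasts 1/12 s, in which the tool goes at most 41.7 mm and 7.16 degrees, less where a joint would pass 70% of its speed; a pose out of reach is approached as far as the arm can. A call is refused whole if a number of a shift passes 4.17 or a number of a turn 7.16, either way. A call with a gripper value outside its range is refused whole. The fingers move at their own pace and stop on an object; "squeeze" is the grip in N (left out, the last holds). Time passes only in rows, so rows that do not move let the fingers close. It gives the time, the measured TCP pose, the force and the opening at its end, in the units of the state.
- status.get_obs(): the state, without advancing time (a new reading comes with each control period).
- viewer.camera(name): name is "scene" or "top" or "wrist"; returns the picture (420x560x3 uint8, blue, green, red); there is no depth.
- viewer.camera_params(name): a dict with "camera_matrix" (3x3 intrinsics, pixels), "xyz" and "rotation" of the camera in the world. Camera axes: x right, y up, looking along -z (the intrinsics and any distortion apply to the point x, -y, -z); pixel columns grow to the right and rows downward; lengths in m; the calibration is good to about 2 mm. The wrist camera is an equidistant fisheye: a pixel r from the principal point sees the ray r / f radians off the axis. A picture is of the moment at which its call begins: read the wrist's pose just before it. camera_params takes no time and is no camera call; for the wrist camera it gives the pose at the moment of the call.
- bot.job_done(): hands the job in, once; it reports no verdict.
The state is a dict: "time": time; "q": joint angles; "qd": joint speeds; "joint_efforts": joint torques, N m; "ee_pos": TCP position; "tcp_rot": TCP orientation; "wrist_force": force on the tool from outside, world axes, zero at the start; "torque": the same for the moment, N m; "opening": finger opening in m.
Only numpy, scipy, OpenCV 4.12 (cv2) and the standard library are available. Lean on these libraries where they do the work, as an engineer would, in place of code of your own. Each camera call takes 0.05 s, during which the arm holds its last target.

## Working session

There is one attempt and no reset: what is moved stays moved. The work goes in short steps, Python scripts to look and compute and a tool call to move; the robot and the scene stay as the last step left them, time stands still between calls to the robot, and variables do not carry over. Pictures are saved under pics/ and viewed, and the job is handed in when it is done.

Besides the shell and the picture viewer there is one more tool, called after "Request:" as name(argument=value, ...) on one line, values as JSON. move_arm: Moves the arm, as the interface text tells. Its arguments: {"type":"object","properties":{"commands":{"type":"array"},"squeeze":{"type":"number"}},"required":["commands"]}

```bash
mkdir -p pics; python3 - <<'E'
from workcell import status, viewer, bot
import cv2
print(bot.grip_depth); o=status.get_obs(); print(o)
for n in ["scene","top","wrist"]:
    p=viewer.camera_params(n); print(n,p)
    cv2.imwrite(f"pics/{n}0.png",viewer.camera(n))
E
```

```text
0.1547
{'time': 0.0, 'q': array([ 7.62034632e+01,  5.01143800e+00,  1.00344632e+01,  9.51010503e+01,
       -8.82646636e-04,  8.99994571e+01]), 'qd': array([-0.08133645,  0.01225694, -0.06966166,  0.10770191,  0.01863327,
       -0.00748727]), 'joint_efforts': array([ 2.81024717e-03, -5.20389998e+01,  4.64803648e+01,  1.60668843e-02,
        1.78811970e-04, -7.78051970e-07]), 'ee_pos': array([0.13116184, 0.5341275 , 0.40397976]), 'tcp_rot': array([-1.79921975e+02,  8.81906561e-04,  1.66204007e+02]), 'wrist_force': array([ 0.32344953,  0.27571114, -0.31632262]), 'torque': array([ 0.00800274,  0.06588053, -0.00878895]), 'opening': 0.08533987325407025}
scene {'camera_matrix': array([[471.82888911,   0.        , 279.77994735],
       [  0.        , 471.82888911, 210.3539649 ],
       [  0.        ,   0.        ,   1.        ]]), 'xyz': array([ 1.19134561, -0.8017392 ,  0.88262503]), 'rotation': array([54.90523848,  1.25948547, 38.92006638])}
top {'camera_matrix': array([[526.30065825,   0.        , 282.81831037],
       [  0.        , 526.30065825, 223.905532  ],
       [  0.        ,   0.        ,   1.        ]]), 'xyz': array([0.39311574, 0.03044838, 1.41108166]), 'rotation': array([ 5.24319883e+00,  5.49437162e-02, -9.07510327e+01])}
wrist {'camera_matrix': array([[325.1922621 ,   0.        , 279.04720558],
       [  0.        , 325.1922621 , 207.15527434],
       [  0.        ,   0.        ,   1.        ]]), 'xyz': array([0.04886505, 0.55399165, 0.37231448]), 'rotation': array([-1.89849518e+01,  5.72071557e-02,  7.62072282e+01])}
```

View pics/scene0.png

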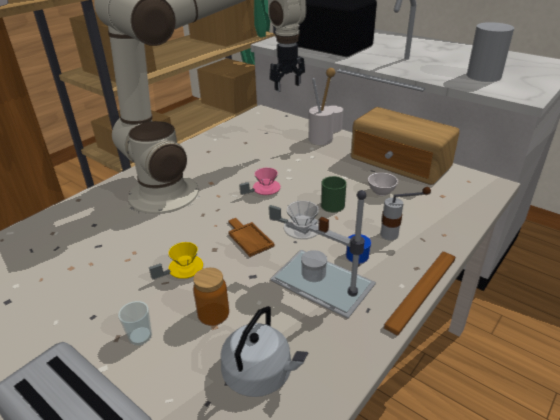

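View pics/top0.png

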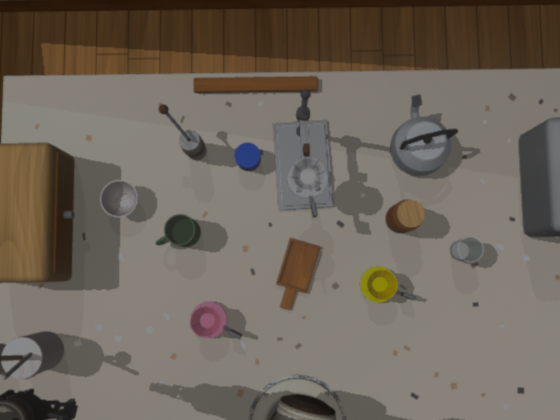

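View pics/wrist0.png

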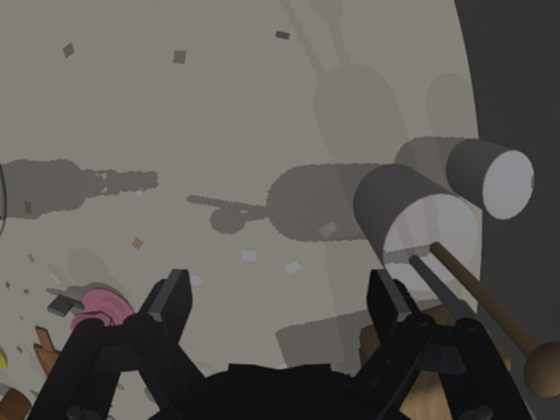

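```bash
python3 - <<'E'
import cv2
t=cv2.imread("pics/top0.png"); s=cv2.imread("pics/scene0.png")
cv2.imwrite("pics/tz.png",cv2.resize(t[80:230,240:370],None,fx=5,fy=4*1.25/1.25*1.0,interpolation=cv2.INTER_CUBIC) if 0 else cv2.convertScaleAbs(cv2.resize(t[85:225,250:350],None,fx=4.2,fy=4.2,interpolation=cv2.INTER_CUBIC),alpha=1.6))
cv2.imwrite("pics/sz.png",cv2.resize(s[170:320,230:420],None,fx=4,fy=4,interpolation=cv2.INTER_CUBIC))
cv2.imwrite("pics/tm.png",cv2.convertScaleAbs(cv2.resize(t[200:260,140:220],None,fx=8,fy=8,interpolation=cv2.INTER_CUBIC),alpha=1.8))
E
```

```text
(no output)
```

View pics/tz.png

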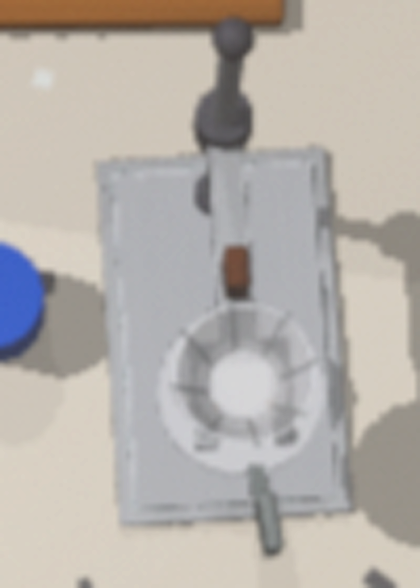

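View pics/sz.png

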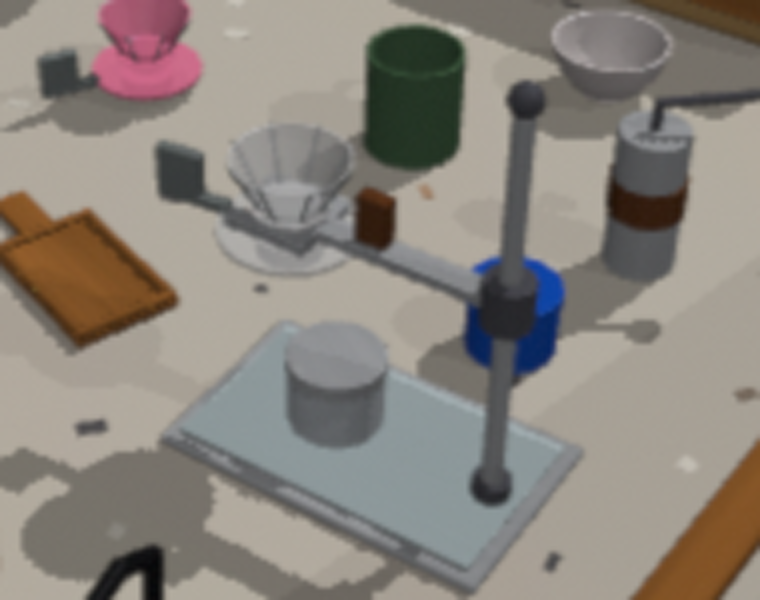

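View pics/tm.png

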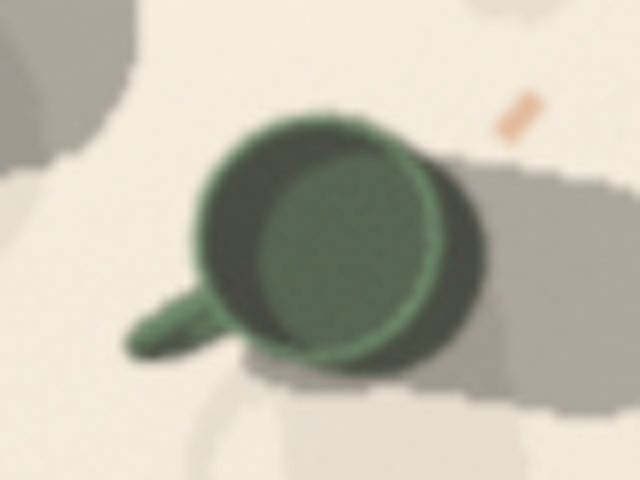

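```bash
cat > h.py <<'E'
import numpy as np, json
from scipy.spatial.transform import Rotation as R
from workcell import viewer,status,bot
def ray(cam,px,p=None):
    p=p or viewer.camera_params(cam); K=p['camera_matrix']
    a=np.array([(px[0]-K[0,2])/K[0,0],(px[1]-K[1,2])/K[1,1]])
    if cam=='wrist':
        th=np.linalg.norm(a); v=np.array([*(a/max(th,1e-9)*np.sin(th)),np.cos(th)])
    else: v=np.array([*a,1.])
    v=v*[1,-1,-1]
    return p['xyz'],R.from_euler('xyz',p['rotation'],degrees=True).apply(v/np.linalg.norm(v))
def plane(cam,px,z,p=None):
    o,d=ray(cam,px,p); return o+d*(z-o[2])/d[2]
def tri(*rs):
    A=0;b=0
    for o,d in rs:
        M=np.eye(3)-np.outer(d,d);A=A+M;b=b+M@o
    x=np.linalg.solve(A,b)
    return x,[np.linalg.norm((np.eye(3)-np.outer(d,d))@(x-o)) for o,d in rs]
def proj(cam,X,p=None):
    p=p or viewer.camera_params(cam); K=p['camera_matrix']
    c=R.from_euler('xyz',p['rotation'],degrees=True).inv().apply(np.asarray(X)-p['xyz'])*[1,-1,-1]
    if cam=='wrist':
        r=np.hypot(c[0],c[1]);th=np.arctan2(r,c[2]);a=c[:2]/max(r,1e-9)*th
    else:a=c[:2]/c[2]
    return a*K[0,0]+K[:2,2]
E
python3 - <<'E'
from h import *
np.set_printoptions(precision=4,suppress=True)
T=lambda x,y:(x/4.2-.4+250,y/4.2-.4+85)
S=lambda x,y:(x/4-.4+230,y/4-.4+170)
C=np.array([plane('top',T(*c),.012) for c in [(97,163),(325,148),(352,510),(120,523)]]);print(C,C.mean(0))
for i in range(4):
    d=C[i]-C[(i+1)%4];print(np.linalg.norm(d),np.degrees(np.arctan2(d[1],d[0])))
sc=[(583,453),(470,587),(162,437),(285,322)]
D=np.array([plane('scene',S(*c),.012) for c in sc]);print(D,D.mean(0))
print('woodtop',tri(ray('top',T(237,256)),ray('scene',S(376,194))))
print('handletop', tri(ray('top',T(264,508)),ray('scene',S(181,149))))
print('posttop',tri(ray('top',T(233,36)),ray('scene',S(527,98))))
print('mug',plane('top',(319/8-.4+140,238/8-.4+200),.09),plane('scene',S(415,50),.09))
print('tin',plane('scene',S(336,356),.067))
E
```

```text
[[ 0.7961  0.054   0.012 ]
 [ 0.804  -0.0937  0.012 ]
 [ 0.5678 -0.106   0.012 ]
 [ 0.5614  0.042   0.012 ]] [ 0.6823 -0.0259  0.012 ]
0.1478978814149616 93.0806252272581
0.2365427349740317 2.982291138287196
0.1481344081312435 -87.52855847741358
0.23496826819697716 -177.07400203839128
[[ 0.8048  0.0448  0.012 ]
 [ 0.8086 -0.0985  0.012 ]
 [ 0.5766 -0.1119  0.012 ]
 [ 0.5703  0.0329  0.012 ]] [ 0.6901 -0.0332  0.012 ]
woodtop (array([ 0.6843, -0.0269,  0.2104]), [np.float64(0.0012592340472315144), np.float64(0.0012592340472317737)])
handletop (array([ 0.5449, -0.0413,  0.1933]), [np.float64(0.002669896148253821), np.float64(0.002669896148253754)])
posttop (array([ 0.7752, -0.0212,  0.312 ]), [np.float64(0.0001438235172754821), np.float64(0.00014382351727573975)])
mug [0.504  0.2906 0.09  ] [0.5067 0.2896 0.09  ]
tin [ 0.6567 -0.0272  0.067 ]
```

```bash
cat >> h.py <<'E'
def plan(xyz,yaw,n,claw=1):
    o=status.get_obs(); p=o['ee_pos'];y0=o['tcp_rot'][2]
    dy=(yaw-y0+180)%360-180 if n>0 else (yaw-y0)
    n=abs(n); P=p.copy(); y=y0; rows=[]
    for i in range(n):
        tgt=p+(np.asarray(xyz)-p)*(i+1)/n
        r=np.radians(y); d=tgt-P
        t=np.array([d[0]*np.cos(r)+d[1]*np.sin(r), d[0]*np.sin(r)-d[1]*np.cos(r), -d[2]])*100
        t=np.round(t,2); tn=round(-dy/n,2)
        P=P+np.array([t[0]*np.cos(r)+t[1]*np.sin(r), t[0]*np.sin(r)-t[1]*np.cos(r), -t[2]])/100
        y-=tn
        rows.append({"claw":claw,"travel":t.tolist(),"turn":tn})
    for i in range(0,n,5): print(json.dumps(rows[i:i+5]))
    print('end',P,y)
E
python3 -c "
from h import *
plan([.50,-.04,.404],8,-25)"
```

```text
[{"claw": 1, "travel": [-1.98, -1.88, 0.0], "turn": 6.33}, {"claw": 1, "travel": [-2.18, -1.65, 0.0], "turn": 6.33}, {"claw": 1, "travel": [-2.34, -1.4, 0.0], "turn": 6.33}, {"claw": 1, "travel": [-2.48, -1.13, 0.0], "turn": 6.33}, {"claw": 1, "travel": [-2.6, -0.85, 0.0], "turn": 6.33}]
[{"claw": 1, "travel": [-2.67, -0.56, 0.0], "turn": 6.33}, {"claw": 1, "travel": [-2.72, -0.26, 0.0], "turn": 6.33}, {"claw": 1, "travel": [-2.72, 0.04, 0.0], "turn": 6.33}, {"claw": 1, "travel": [-2.71, 0.34, 0.0], "turn": 6.33}, {"claw": 1, "travel": [-2.66, 0.63, 0.0], "turn": 6.33}]
[{"claw": 1, "travel": [-2.57, 0.93, 0.01], "turn": 6.33}, {"claw": 1, "travel": [-2.45, 1.2, -0.0], "turn": 6.33}, {"claw": 1, "travel": [-2.3, 1.47, -0.0], "turn": 6.33}, {"claw": 1, "travel": [-2.13, 1.71, -0.0], "turn": 6.33}, {"claw": 1, "travel": [-1.92, 1.93, -0.0], "turn": 6.33}]
[{"claw": 1, "travel": [-1.7, 2.14, -0.0], "turn": 6.33}, {"claw": 1, "travel": [-1.46, 2.31, -0.0], "turn": 6.33}, {"claw": 1, "travel": [-1.19, 2.45, -0.0], "turn": 6.33}, {"claw": 1, "travel": [-0.91, 2.58, -0.0], "turn": 6.33}, {"claw": 1, "travel": [-0.63, 2.65, -0.0], "turn": 6.33}]
[{"claw": 1, "travel": [-0.32, 2.71, 0.0], "turn": 6.33}, {"claw": 1, "travel": [-0.03, 2.73, 0.0], "turn": 6.33}, {"claw": 1, "travel": [0.27, 2.72, 0.0], "turn": 6.33}, {"claw": 1, "travel": [0.58, 2.67, 0.0], "turn": 6.33}, {"claw": 1, "travel": [0.86, 2.59, 0.0], "turn": 6.33}]
end [ 0.50001328 -0.04002951  0.40402126] 7.954275197494564
```

Request:
move_arm(commands=[{"claw": 1,"travel": [-2.0,-1.9,0],"turn": 6.33},{"claw": 1,"travel": [-2.2,-1.6,0],"turn": 6.33},{"claw": 1,"travel": [-2.3,-1.4,0],"turn": 6.33},{"claw": 1,"travel": [-2.5,-1.1,0],"turn": 6.33},{"claw": 1,"travel": [-2.6,-0.9,0],"turn": 6.33}])

```text
time: 0.57
ee_pos: [0.2055, 0.4183, 0.4043]
tcp_rot: [-180.0, 0.0, 134.3]
wrist_force: [0.2, -0.5, -0.1]
opening: 0.0854
```

Request:
move_arm(commands=[{"claw": 1,"travel": [-2.7,-0.6,0],"turn": 6.33},{"claw": 1,"travel": [-2.7,-0.3,0],"turn": 6.33},{"claw": 1,"travel": [-2.7,0,0],"turn": 6.33},{"claw": 1,"travel": [-2.7,0.3,0],"turn": 6.33},{"claw": 1,"travel": [-2.7,0.6,0],"turn": 6.33}])

```text
time: 0.98
ee_pos: [0.2777, 0.3021, 0.4045]
tcp_rot: [-180.0, 0.0, 102.6]
wrist_force: [0.4, -0.4, -0.4]
opening: 0.0854
```

Request:
move_arm(commands=[{"claw": 1,"travel": [-2.6,0.9,0],"turn": 6.33},{"claw": 1,"travel": [-2.4,1.2,0],"turn": 6.33},{"claw": 1,"travel": [-2.3,1.5,0],"turn": 6.33},{"claw": 1,"travel": [-2.1,1.7,0],"turn": 6.33},{"claw": 1,"travel": [-1.9,1.9,0],"turn": 6.33}])

```text
time: 1.4
ee_pos: [0.3512, 0.188, 0.4046]
tcp_rot: [180.0, -0.0, 70.9]
wrist_force: [1.4, 1.5, 0.8]
opening: 0.0855
```

Request:
move_arm(commands=[{"claw": 1,"travel": [-1.7,2.1,0],"turn": 6.33},{"claw": 1,"travel": [-1.5,2.3,0],"turn": 6.33},{"claw": 1,"travel": [-1.2,2.4,0],"turn": 6.33},{"claw": 1,"travel": [-0.9,2.6,0],"turn": 6.33},{"claw": 1,"travel": [-0.6,2.6,0],"turn": 6.33}])

```text
time: 1.82
ee_pos: [0.424, 0.0735, 0.4046]
tcp_rot: [-180.0, 0.0, 39.3]
wrist_force: [0.3, 0.8, 0.1]
opening: 0.0854
```

Request:
move_arm(commands=[{"claw": 1,"travel": [-0.3,2.7,0],"turn": 6.33},{"claw": 1,"travel": [0,2.7,0],"turn": 6.33},{"claw": 1,"travel": [0.3,2.7,0],"turn": 6.33},{"claw": 1,"travel": [0.6,2.7,0],"turn": 6.33},{"claw": 1,"travel": [0.9,2.6,0],"turn": 6.33}])

```text
time: 2.23
ee_pos: [0.4989, -0.0406, 0.4045]
tcp_rot: [-180.0, 0.0, 7.6]
wrist_force: [0.4, -0.1, 0.5]
opening: 0.0852
```

Request:
move_arm(commands=[{"claw": 1,"travel": [0,0,0],"turn": 0},{"claw": 1,"travel": [0,0,0],"turn": 0}])

```text
time: 2.4
ee_pos: [0.4988, -0.0402, 0.4039]
tcp_rot: [-180.0, 0.1, 7.9]
wrist_force: [-0.4, 0.6, 0.2]
opening: 0.0853
```

```bash
python3 - <<'E'
from h import *
import cv2
p=viewer.camera_params('wrist'); im=viewer.camera('wrist'); print(p['xyz'],p['rotation'],status.get_obs()['ee_pos'])
cv2.imwrite('pics/w1.png',im); np.save('w1.npy',p,allow_pickle=True)
cv2.imwrite('pics/w1z.png',cv2.resize(cv2.convertScaleAbs(im,alpha=1.5),None,fx=1.42,fy=1.42,interpolation=cv2.INTER_CUBIC))
E
```

```text
[ 0.5816731  -0.02887991  0.3720793 ] [-1.91922601e+01  5.69090693e-02 -8.21366931e+01] [ 0.49837067 -0.03947039  0.40425972]
```

View pics/w1z.png

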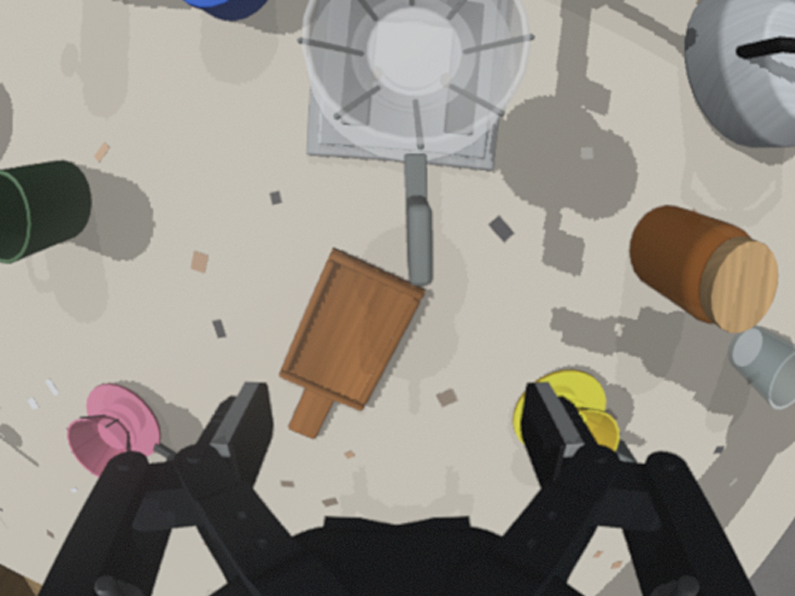

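```bash
python3 - <<'E'
from h import *
np.set_printoptions(precision=4,suppress=True)
p=np.load('w1.npy',allow_pickle=True).item()
W=lambda x,y:(x/1.42-.15,y/1.42-.15)
for z in (.190,.195,.2):
    a=plane('wrist',W(419.5,203),z,p);b=plane('wrist',W(421,281),z,p);d=a-b
    l=plane('wrist',W(409,275),z,p);r=plane('wrist',W(432,275),z,p)
    print(z,a,b,(a+b)/2,np.linalg.norm(d),np.degrees(np.arctan2(d[1],d[0])),'width',np.linalg.norm(l-r))
print('cone floor',plane('wrist',W(415,52),.165,p),'plate',[plane('wrist',W(x,45),.156,p) for x in(303,533)])
print('rim edges',[plane('wrist',W(x,45),.213,p) for x in(303,533)])
print('base corners',[plane('wrist',W(*c),.012,p) for c in((307,155),(494,170))])
print('mug rim far')
E
```

```text
0.19 [ 0.558  -0.0412  0.19  ] [ 0.5261 -0.0466  0.19  ] [ 0.5421 -0.0439  0.19  ] 0.032444505937104254 9.695448567931678 width 0.009496293983216114
0.195 [ 0.5587 -0.0408  0.195 ] [ 0.5276 -0.0461  0.195 ] [ 0.5431 -0.0435  0.195 ] 0.031553561565056246 9.695448567931665 width 0.009235520411996956
0.2 [ 0.5593 -0.0405  0.2   ] [ 0.5291 -0.0457  0.2   ] [ 0.5442 -0.0431  0.2   ] 0.03066261719300834 9.695448567931631 width 0.008974746840777799
cone floor [ 0.6222 -0.0312  0.165 ] plate [array([0.6219, 0.0204, 0.156 ]), array([ 0.6383, -0.0854,  0.156 ])]
rim edges [array([0.6113, 0.0074, 0.213 ]), array([ 0.6234, -0.0705,  0.213 ])]
base corners [array([0.5616, 0.0389, 0.012 ]), array([ 0.5701, -0.1072,  0.012 ])]
mug rim far
```

```bash
python3 -c "
from h import *
plan([.543,-.0435,.333],9,4)"
```

```text
[{"claw": 1, "travel": [1.09, 0.25, 1.78], "turn": -0.26}, {"claw": 1, "travel": [1.09, 0.26, 1.78], "turn": -0.26}, {"claw": 1, "travel": [1.09, 0.27, 1.78], "turn": -0.26}, {"claw": 1, "travel": [1.09, 0.27, 1.79], "turn": -0.26}]
end [ 0.54303461 -0.04352369  0.33295972] 9.004527707739
```

Request:
move_arm(commands=[{"claw": 1,"travel": [2.2,0.5,0],"turn": -0.5},{"claw": 1,"travel": [2.2,0.5,0],"turn": -0.5},{"claw": 1,"travel": [0,0,2.5],"turn": 0},{"claw": 1,"travel": [0,0,2.5],"turn": 0},{"claw": 1,"travel": [0,0,2.0],"turn": 0}])

```text
time: 2.87
ee_pos: [0.5431, -0.0417, 0.3331]
tcp_rot: [-180.0, 0.0, 9.1]
wrist_force: [-0.3, -0.6, -0.1]
opening: 0.0854
```

Request:
move_arm(commands=[{"claw": 1,"travel": [0,0,0],"turn": 0},{"claw": 1,"travel": [0,0,0],"turn": 0}])

```text
time: 3.03
ee_pos: [0.5427, -0.042, 0.3345]
tcp_rot: [-180.0, 0.1, 9.1]
wrist_force: [-0.3, -0.3, 0.0]
opening: 0.0853
```

```bash
python3 - <<'E'
from h import *
import cv2
p=viewer.camera_params('wrist'); im=viewer.camera('wrist'); print(status.get_obs()['ee_pos'],status.get_obs()['tcp_rot'])
s=viewer.camera('scene')
cv2.imwrite('pics/w2z.png',cv2.resize(cv2.convertScaleAbs(im,alpha=1.5),None,fx=1.42,fy=1.42,interpolation=cv2.INTER_CUBIC))
cv2.imwrite("pics/s2z.png",cv2.resize(s[120:270,210:400],None,fx=4,fy=4,interpolation=cv2.INTER_CUBIC))
E
```

```text
[ 0.54303679 -0.04215387  0.33588029] [ 1.79995539e+02 -3.96867506e-02  9.04257667e+00]
```

View pics/w2z.png

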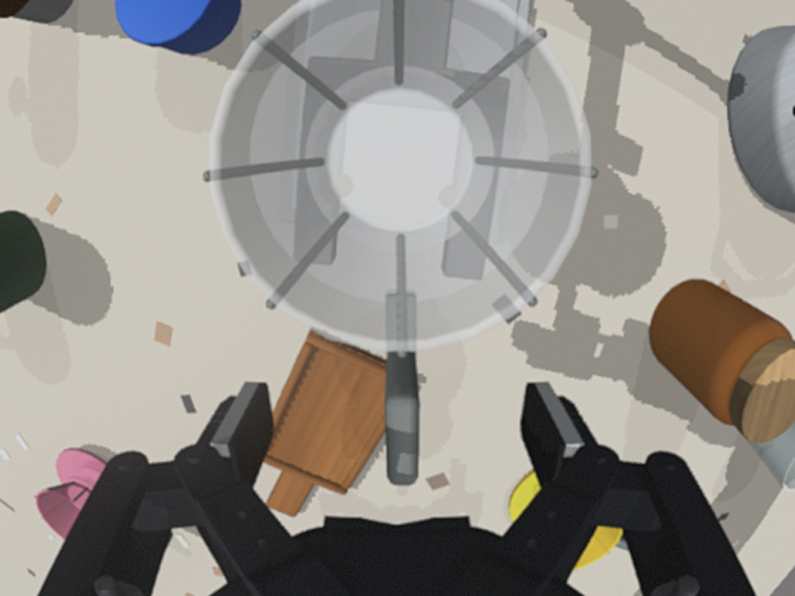

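View pics/s2z.png

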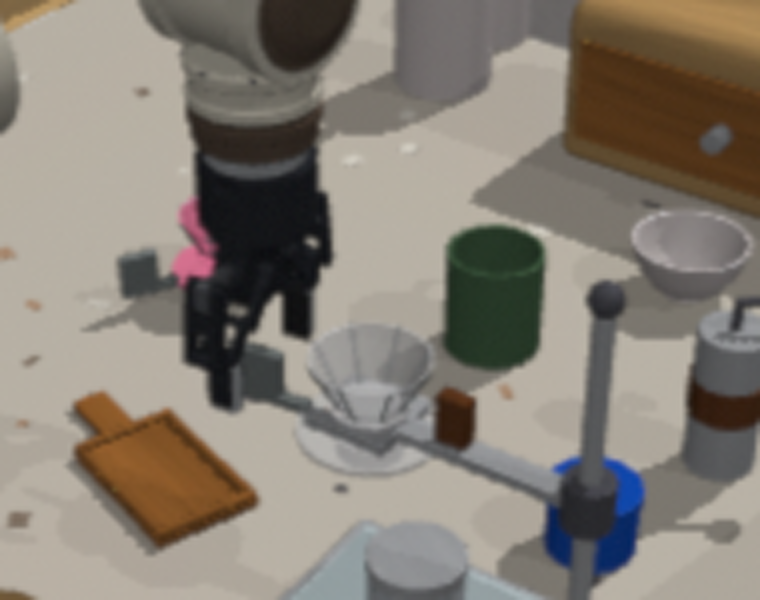

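Request:
move_arm(commands=[{"claw": -1,"travel": [0,0,0.1],"turn": 0},{"claw": -1,"travel": [0,0,0],"turn": 0},{"claw": -1,"travel": [0,0,0],"turn": 0},{"claw": -1,"travel": [0,0,0],"turn": 0},{"claw": -1,"travel": [0,0,0],"turn": 0}], squeeze=80)

```text
time: 3.55
ee_pos: [0.5434, -0.0429, 0.334]
tcp_rot: [180.0, -0.0, 8.9]
wrist_force: [-0.5, 0.2, -0.6]
opening: 0.0257
```

Request:
move_arm(commands=[{"claw": -1,"travel": [0,0,0],"turn": 0},{"claw": -1,"travel": [0,0,0],"turn": 0},{"claw": -1,"travel": [0,0,0],"turn": 0},{"claw": -1,"travel": [0,0,0],"turn": 0},{"claw": -1,"travel": [0,0,0],"turn": 0}])

```text
time: 3.97
ee_pos: [0.5434, -0.0429, 0.3337]
tcp_rot: [180.0, -0.0, 9.0]
wrist_force: [0.3, -0.4, 0.8]
opening: 0.0091
```

Request:
move_arm(commands=[{"claw": -1,"travel": [-0.2,-0.02,0],"turn": 0},{"claw": -1,"travel": [-0.2,-0.02,0],"turn": 0},{"claw": -1,"travel": [-0.2,-0.02,0],"turn": 0}])

```text
time: 4.22
ee_pos: [0.5388, -0.0431, 0.334]
tcp_rot: [180.0, -0.3, 9.0]
wrist_force: [16.5, 1.2, -3.1]
opening: 0.0089
```

Request:
move_arm(commands=[{"claw": -1,"travel": [-0.2,-0.02,0],"turn": 0},{"claw": -1,"travel": [-0.2,-0.02,0],"turn": 0},{"claw": -1,"travel": [-0.2,-0.02,0],"turn": 0}])

```text
time: 4.47
ee_pos: [0.5321, -0.0434, 0.3343]
tcp_rot: [180.0, -0.2, 9.0]
wrist_force: [6.7, 0.9, 0.3]
opening: 0.009
```

Request:
move_arm(commands=[{"claw": -1,"travel": [-0.3,-0.03,0],"turn": 0},{"claw": -1,"travel": [-0.4,-0.04,0],"turn": 0},{"claw": -1,"travel": [-0.5,-0.05,0],"turn": 0}])

```text
time: 4.72
ee_pos: [0.519, -0.0442, 0.3337]
tcp_rot: [180.0, 0.0, 9.0]
wrist_force: [-0.5, 0.4, 1.3]
opening: 0.0088
```

```bash
python3 - <<'E'
from h import *
import cv2
im=viewer.camera('wrist'); o=status.get_obs(); print(o['ee_pos'],o['tcp_rot'],o['wrist_force'],o['torque'],o['opening'])
s=viewer.camera('scene')
cv2.imwrite('pics/w3z.png',cv2.resize(cv2.convertScaleAbs(im,alpha=1.5),None,fx=1.42,fy=1.42,interpolation=cv2.INTER_CUBIC))
cv2.imwrite("pics/s3z.png",cv2.resize(s[120:270,210:400],None,fx=4,fy=4,interpolation=cv2.INTER_CUBIC))
E
```

```text
[ 0.51815889 -0.04423989  0.3337829 ] [-1.79999396e+02  4.36577852e-02  8.95166588e+00] [-1.17358094 -0.39290361  1.32534207] [0.01420793 0.06579584 0.07809679] 0.008894478838305171
```

View pics/w3z.png

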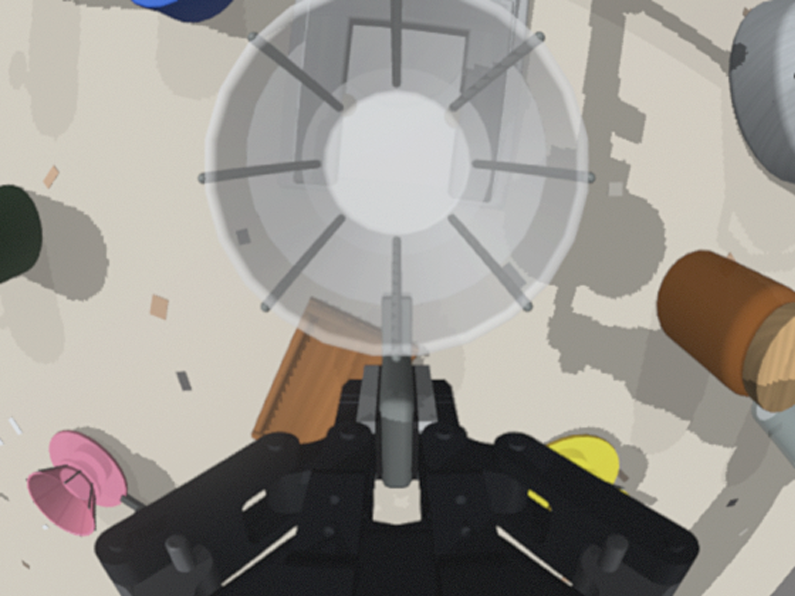

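View pics/s3z.png

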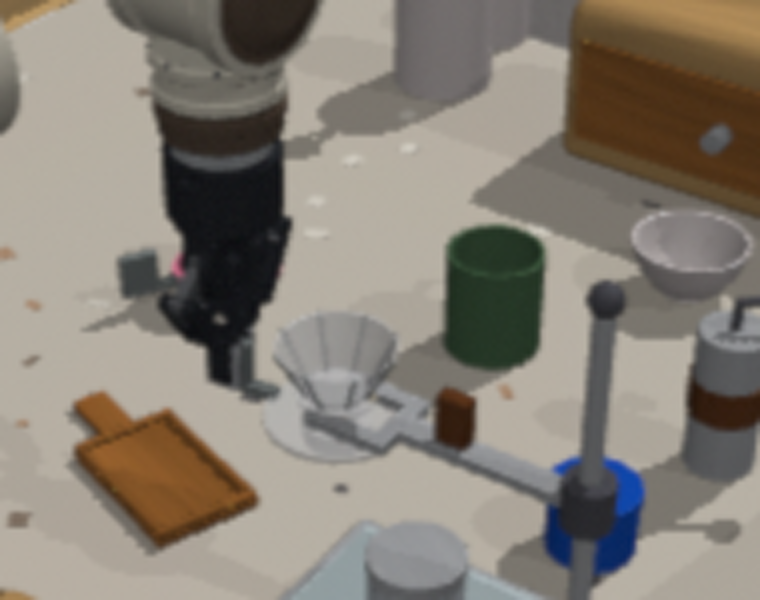

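Request:
move_arm(commands=[{"claw": -1,"travel": [-0.8,-0.08,0],"turn": 0},{"claw": -1,"travel": [-1.0,-0.1,0],"turn": 0},{"claw": -1,"travel": [-1.2,-0.12,0],"turn": 0},{"claw": -1,"travel": [-1.2,-0.12,0],"turn": 0},{"claw": -1,"travel": [-1.2,-0.12,0],"turn": 0}])

```text
time: 5.23
ee_pos: [0.4636, -0.0473, 0.3332]
tcp_rot: [-180.0, 0.1, 9.0]
wrist_force: [0.6, -0.3, -0.9]
opening: 0.0087
```

Request:
move_arm(commands=[{"claw": -1,"travel": [-1.2,-0.12,0],"turn": 0},{"claw": -1,"travel": [-1.0,-0.1,0],"turn": 0},{"claw": -1,"travel": [-0.5,-0.05,0],"turn": 0},{"claw": -1,"travel": [0,0,0],"turn": 0}])

```text
time: 5.57
ee_pos: [0.4369, -0.0489, 0.3338]
tcp_rot: [180.0, -0.0, 8.9]
wrist_force: [0.6, -0.3, -1.1]
opening: 0.0089
```

```bash
python3 - <<'E'
from h import *
import cv2
o=status.get_obs(); im=viewer.camera('wrist'); print(o['ee_pos'],o['tcp_rot'],o['wrist_force'],o['torque'],o['opening'])
s=viewer.camera('scene'); t=viewer.camera('top')
cv2.imwrite('pics/w4.png',im);cv2.imwrite('pics/t4.png',t);cv2.imwrite('pics/s4.png',s)
cv2.imwrite('pics/w4z.png',cv2.resize(cv2.convertScaleAbs(im,alpha=1.5),None,fx=1.42,fy=1.42,interpolation=cv2.INTER_CUBIC))
cv2.imwrite("pics/s4z.png",cv2.resize(s[120:270,210:400],None,fx=4,fy=4,interpolation=cv2.INTER_CUBIC))
E
```

```text
[ 0.4369091  -0.04885505  0.33381617] [ 1.79994915e+02 -2.38487510e-03  8.93938958e+00] [ 0.56295893 -0.30292278 -1.08527438] [-0.00776105  0.07123139  0.02073818] 0.008920936282833379
```

View pics/w4z.png

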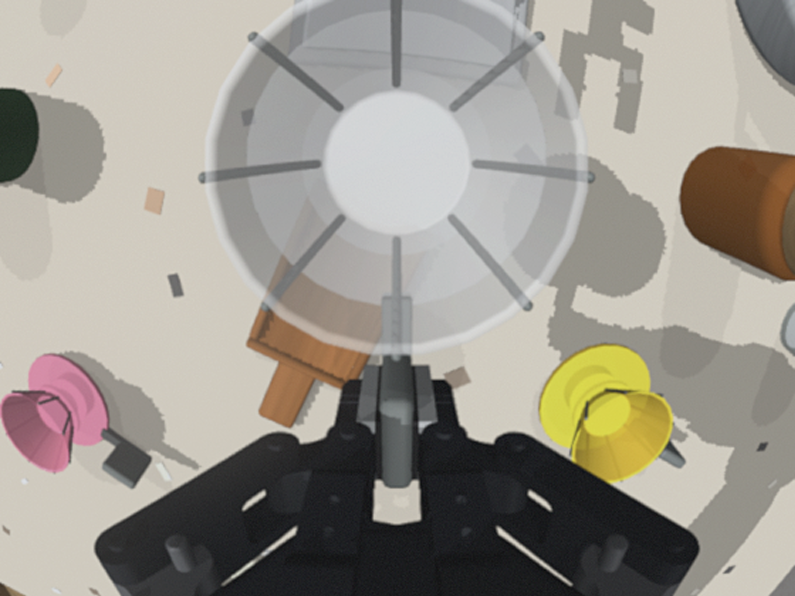

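View pics/s4z.png

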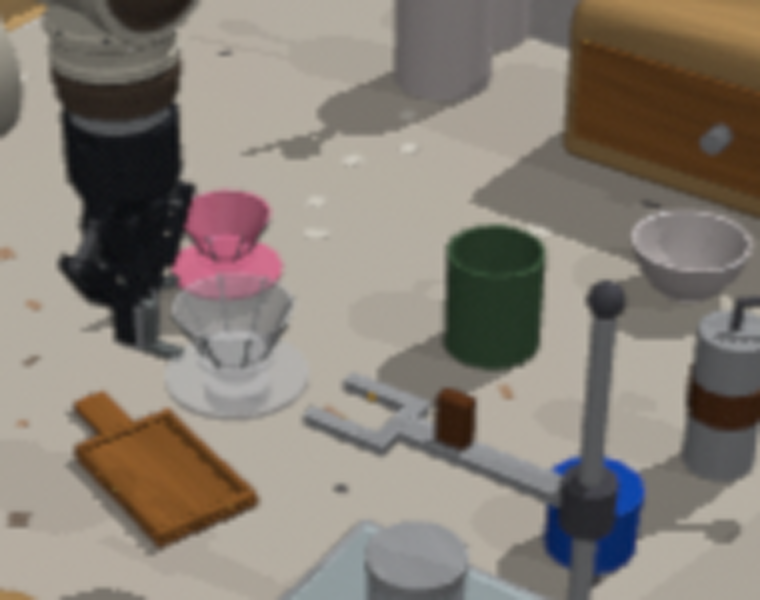

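```bash
python3 - <<'E'
from h import *
import cv2
np.set_printoptions(precision=4,suppress=True)
t=cv2.imread('pics/t4.png');s=cv2.imread('pics/s4.png')
for n,im in(('top',t),('scene',s)):
    hsv=cv2.cvtColor(im,cv2.COLOR_BGR2HSV); m=cv2.inRange(hsv,(45,70,20),(90,255,255))
    m=cv2.morphologyEx(m,cv2.MORPH_CLOSE,np.ones((3,3)))
    c,_=cv2.findContours(m,cv2.RETR_EXTERNAL,cv2.CHAIN_APPROX_NONE)
    for k in sorted(c,key=cv2.contourArea)[-3:]: print(n,cv2.contourArea(k),cv2.boundingRect(k))
cv2.imwrite('pics/t4m.png',np.hstack([cv2.convertScaleAbs(cv2.resize(t[205:255,150:210],None,fx=6.5,fy=6.5,interpolation=cv2.INTER_CUBIC),alpha=1.8),cv2.resize(s[170:220,310:370],None,fx=6.5,fy=6.5,interpolation=cv2.INTER_CUBIC)]))
cv2.imwrite('pics/t4d.png',cv2.convertScaleAbs(cv2.resize(t[180:310,230:370],None,fx=4.5,fy=4.5,interpolation=cv2.INTER_CUBIC),alpha=1.6))
W=lambda x,y:(x/1.42-.15,y/1.42-.15)
for z in(.212,.215): print([plane('wrist',W(*q),z) for q in((205,163),(588,163),(397,355))])
E
```

```text
scene 168.0 (280, 0, 8, 33)
scene 375.0 (254, 0, 17, 36)
scene 628.0 (322, 177, 23, 34)
[array([0.512 , 0.0022, 0.212 ]), array([ 0.5242, -0.0748,  0.212 ]), array([ 0.4764, -0.043 ,  0.212 ])]
[array([0.5123, 0.0009, 0.215 ]), array([ 0.5241, -0.0735,  0.215 ]), array([ 0.4779, -0.0427,  0.215 ])]
```

View pics/t4m.png

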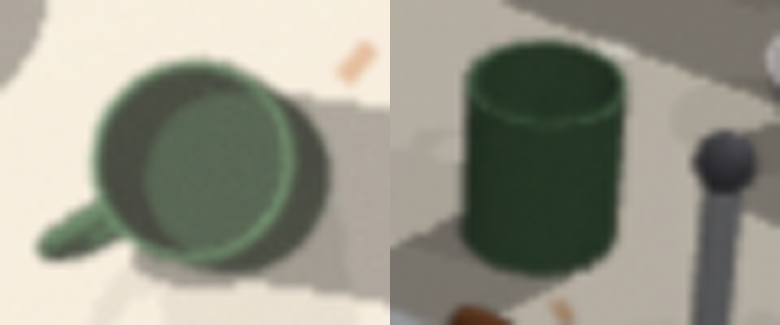

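View pics/t4d.png

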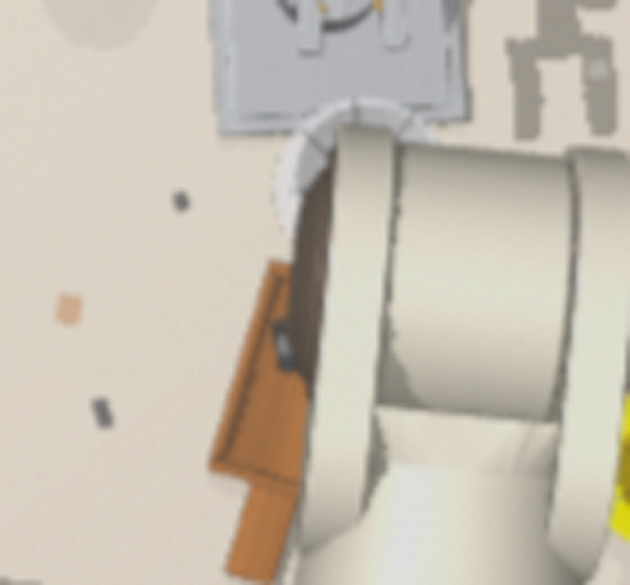

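Request:
move_arm(commands=[{"claw": -1,"travel": [0.1,-0.8,0],"turn": 0},{"claw": -1,"travel": [0.2,-1.6,0],"turn": 0},{"claw": -1,"travel": [0.3,-2.4,0],"turn": 0},{"claw": -1,"travel": [0.3,-2.5,0],"turn": 0},{"claw": -1,"travel": [0.3,-2.5,0],"turn": 0}])

```text
time: 6.13
ee_pos: [0.4347, 0.0513, 0.3335]
tcp_rot: [-180.0, 0.0, 8.9]
wrist_force: [0.5, -0.2, -0.7]
opening: 0.0088
```

Request:
move_arm(commands=[{"claw": -1,"travel": [0.3,-2.5,0],"turn": 0},{"claw": -1,"travel": [0.3,-2.5,0],"turn": 0},{"claw": -1,"travel": [0.3,-2.5,0],"turn": 0},{"claw": -1,"travel": [0.3,-2.5,0],"turn": 0},{"claw": -1,"travel": [0.3,-2.5,0],"turn": 0}])

```text
time: 6.55
ee_pos: [0.441, 0.1094, 0.3353]
tcp_rot: [-177.4, 0.0, 13.3]
wrist_force: [0.7, -0.7, -0.6]
opening: 0.0092
```

Request:
move_arm(commands=[{"claw": -1,"travel": [0.3,-2.5,0],"turn": 0},{"claw": -1,"travel": [0.3,-2.5,0],"turn": 0},{"claw": -1,"travel": [0.3,-2.4,0],"turn": 0},{"claw": -1,"travel": [0.2,-1.8,0],"turn": 0},{"claw": -1,"travel": [0.1,-0.9,0],"turn": 0}])

```text
time: 6.97
ee_pos: [0.4442, 0.1501, 0.3414]
tcp_rot: [-175.0, 0.0, 17.5]
wrist_force: [-0.3, 0.2, -0.8]
opening: 0.0091
```

Request:
move_arm(commands=[{"claw": -1,"travel": [0,0,0],"turn": 0},{"claw": -1,"travel": [0,0,0],"turn": 0}])

```text
time: 7.13
ee_pos: [0.444, 0.1493, 0.3412]
tcp_rot: [-175.0, 0.0, 17.5]
wrist_force: [0.2, -0.3, -1.9]
opening: 0.0092
```

```bash
cat > look.py <<'E'
from h import *
import cv2,sys
n=sys.argv[1]; np.set_printoptions(precision=4,suppress=True)
o=status.get_obs(); im=viewer.camera('wrist'); print(o['ee_pos'],o['tcp_rot'],o['wrist_force'],o['torque'],o['opening'],o['time'])
np.save(n+'.npy',viewer.camera_params('wrist'),allow_pickle=True)
s=viewer.camera('scene')
cv2.imwrite(f'pics/w{n}.png',im);cv2.imwrite(f'pics/s{n}.png',s)
cv2.imwrite(f'pics/w{n}z.png',cv2.resize(cv2.convertScaleAbs(im,alpha=1.5),None,fx=1.42,fy=1.42,interpolation=cv2.INTER_CUBIC))
cv2.imwrite(f"pics/s{n}z.png",cv2.resize(s[120:270,210:400],None,fx=4,fy=4,interpolation=cv2.INTER_CUBIC))
E
python3 look.py 5
```

```text
[0.444  0.1493 0.3412] [-175.0448    0.0418   17.4609] [ 0.2426 -0.2612 -1.8613] [-0.0916  0.0592 -0.0034] 0.009173994094252503 7.1333
```

View pics/w5z.png

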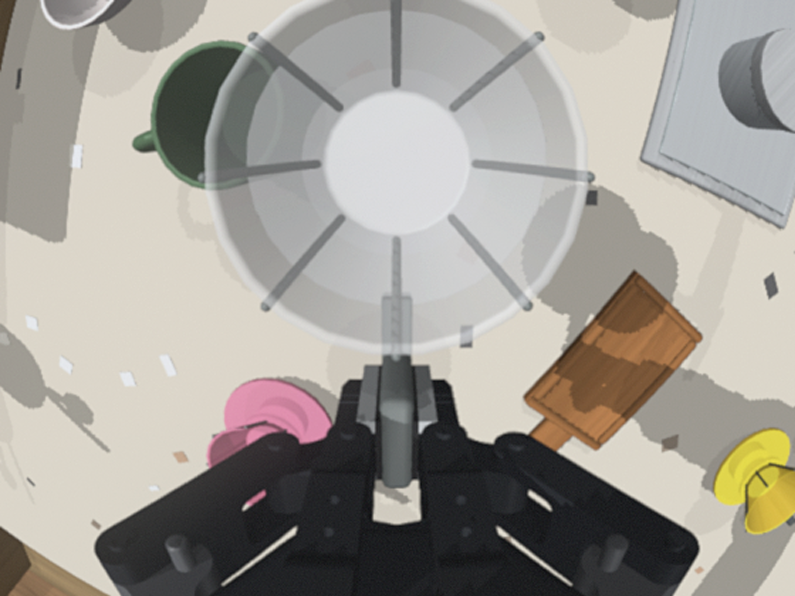

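View pics/s5z.png

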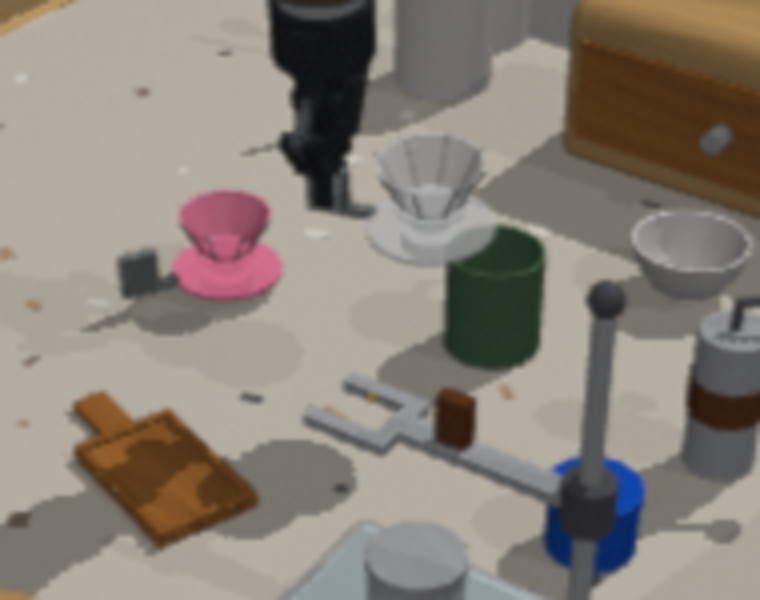

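```bash
python3 -c "
from h import *
o=status.get_obs();print(o['q'],o['qd'],o['joint_efforts'],o['wrist_force'])"
```

```text
[ 17.37194736  -7.00498166  -8.81644257  88.23625219   4.95502657
 179.9457707 ] [-0.1690062  -0.08427755 -0.2217818  -0.07441484  0.03171215  0.03369615] [ 2.48733228e-01 -3.98690701e+01  4.78743124e+01 -8.88271211e-02
  3.20932511e-01 -7.52342865e-03] [ 0.56118276 -0.64642113 -1.53654707]
```

Request:
move_arm(commands=[{"claw": -1,"travel": [0,0,0],"turn": -5},{"claw": -1,"travel": [0,0,0],"turn": -5}])

```text
time: 7.4
ee_pos: [0.444, 0.1489, 0.3412]
tcp_rot: [-175.1, -0.8, 27.6]
wrist_force: [-0.4, -0.1, -2.4]
opening: 0.009
```

```bash
python3 -c "
from h import *
o=status.get_obs();print(o['q'],o['tcp_rot'],o['ee_pos'])"
```

```text
[ 17.35550663  -7.01142824  -8.82332636  88.23391857   4.95688812
 169.72855081] [-175.11402357   -0.83771718   27.58923164] [0.44400481 0.148867   0.34115425]
```

Request:
move_arm(commands=[{"claw": -1,"travel": [0,0,-0.3],"turn": -4},{"claw": -1,"travel": [0,0,-0.3],"turn": -7},{"claw": -1,"travel": [0,0,-0.3],"turn": -7.1},{"claw": -1,"travel": [0,0,0],"turn": -7.1},{"claw": -1,"travel": [0,0,0],"turn": -7.1}])

```text
time: 7.82
ee_pos: [0.4443, 0.1481, 0.3504]
tcp_rot: [-176.3, -3.3, 60.0]
wrist_force: [0.3, -0.7, -1.4]
opening: 0.0088
```

Request:
move_arm(commands=[{"claw": -1,"travel": [0,0,0],"turn": -7.1},{"claw": -1,"travel": [0,0,0],"turn": -7.1},{"claw": -1,"travel": [0,0,0],"turn": -7.1},{"claw": -1,"travel": [0,0,0],"turn": -7.1},{"claw": -1,"travel": [0,0,0],"turn": -7.1}])

```text
time: 8.23
ee_pos: [0.4443, 0.1481, 0.3502]
tcp_rot: [-178.9, -4.8, 95.5]
wrist_force: [-0.1, -0.9, -1.1]
opening: 0.0091
```

```bash
python3 -c "
from h import *
o=status.get_obs();print(o['q'],o['tcp_rot'],o['ee_pos'],o['opening'],R.from_euler('xyz',o['tcp_rot'],degrees=True).apply([0,0,1]))"
```

```text
[ 17.25620917  -6.95382303  -7.77657407  89.22170415   4.95311061
 101.69559873] [-178.94985818   -4.84098169   95.51429625] [0.4442721 0.1480927 0.3501733] 0.009054380236268549 [-0.02635067  0.08222478 -0.99626539]
```

Request:
move_arm(commands=[{"claw": -1,"travel": [0,0,0],"turn": -7.1},{"claw": -1,"travel": [0,0,0],"turn": -7.1},{"claw": -1,"travel": [0,0,0],"turn": -7.1},{"claw": -1,"travel": [0,0,0],"turn": -7.1},{"claw": -1,"travel": [0,0,0],"turn": -7.1}])

```text
time: 8.65
ee_pos: [0.4443, 0.1481, 0.3502]
tcp_rot: [178.0, -4.5, 131.1]
wrist_force: [1.1, -0.3, -1.3]
opening: 0.0091
```

Request:
move_arm(commands=[{"claw": -1,"travel": [0,0,0],"turn": -7.1},{"claw": -1,"travel": [0,0,0],"turn": -7.1},{"claw": -1,"travel": [0,0,0],"turn": -7.1},{"claw": -1,"travel": [0,0,0],"turn": -7.1},{"claw": -1,"travel": [0,0,0],"turn": -7.1}])

```text
time: 9.07
ee_pos: [0.4443, 0.1481, 0.3502]
tcp_rot: [175.8, -2.6, 166.7]
wrist_force: [-0.3, 0.4, -1.6]
opening: 0.0088
```

Request:
move_arm(commands=[{"claw": -1,"travel": [0,0,0],"turn": -7.1},{"claw": -1,"travel": [0,0,0],"turn": -7.1},{"claw": -1,"travel": [0,0,0],"turn": -7.1},{"claw": -1,"travel": [0,0,0],"turn": -7.1},{"claw": -1,"travel": [0,0,0],"turn": -7.1}])

```text
time: 9.48
ee_pos: [0.4443, 0.1481, 0.3502]
tcp_rot: [175.1, 0.4, -158.0]
wrist_force: [-0.8, 0.4, -1.3]
opening: 0.0089
```

Request:
move_arm(commands=[{"claw": -1,"travel": [0,0,0],"turn": -7.1},{"claw": -1,"travel": [0,0,0],"turn": -7.1},{"claw": -1,"travel": [0,0,0],"turn": -7.1},{"claw": -1,"travel": [0,0,0],"turn": -7.1},{"claw": -1,"travel": [0,0,0],"turn": -7.1}])

```text
time: 9.9
ee_pos: [0.4443, 0.1481, 0.3502]
tcp_rot: [176.2, 3.2, -122.5]
wrist_force: [0.4, -0.8, -1.9]
opening: 0.009
```

Request:
move_arm(commands=[{"claw": -1,"travel": [0,0,0],"turn": -7.1},{"claw": -1,"travel": [0,0,0],"turn": -7.1},{"claw": -1,"travel": [0,0,0],"turn": -7.1},{"claw": -1,"travel": [0,0,0],"turn": -7.1},{"claw": -1,"travel": [0,0,0],"turn": -7.1}])

```text
time: 10.32
ee_pos: [0.4443, 0.1481, 0.3502]
tcp_rot: [178.7, 4.8, -87.0]
wrist_force: [0.7, 1.5, -1.6]
opening: 0.0096
```

Request:
move_arm(commands=[{"claw": -1,"travel": [0,0,0],"turn": -7.1},{"claw": -1,"travel": [0,0,0],"turn": -7.1},{"claw": -1,"travel": [0,0,0],"turn": -7.1},{"claw": -1,"travel": [0,0,0],"turn": -7.1},{"claw": -1,"travel": [0,0,0],"turn": -7.1}])

```text
time: 10.73
ee_pos: [0.4443, 0.1481, 0.3502]
tcp_rot: [-178.2, 4.6, -51.4]
wrist_force: [-0.3, -0.2, -1.0]
opening: 0.009
```

Request:
move_arm(commands=[{"claw": -1,"travel": [0,0,0],"turn": -7.1},{"claw": -1,"travel": [0,0,0],"turn": -7.1},{"claw": -1,"travel": [0,0,0],"turn": -7.1},{"claw": -1,"travel": [0,0,0],"turn": -7.1},{"claw": -1,"travel": [0,0,0],"turn": -7.1}])

```text
time: 11.15
ee_pos: [0.4442, 0.1481, 0.3502]
tcp_rot: [-175.9, 2.8, -15.8]
wrist_force: [-0.0, 1.6, -0.7]
opening: 0.0089
```

```bash
python3 -c "
from h import *
o=status.get_obs();print(o['q'],o['tcp_rot'],o['ee_pos'],o['opening'],R.from_euler('xyz',o['tcp_rot'],degrees=True).apply([0,0,1]))"
```

```text
[  17.25825965   -6.9548628    -7.77926116   89.22343545    4.96393204
 -146.80320245] [-175.86924303    2.75552398  -15.84121892] [0.44423975 0.14812218 0.35015929] 0.008932466027325845 [-0.02646552  0.0823861  -0.99624902]
```

Request:
move_arm(commands=[{"claw": -1,"travel": [0,0,0],"turn": -7.1},{"claw": -1,"travel": [0,0,0],"turn": -7.1},{"claw": -1,"travel": [0,0,0],"turn": -7},{"claw": -1,"travel": [0,0,0],"turn": -6},{"claw": -1,"travel": [0,0,0],"turn": -5.5}])

```text
time: 11.57
ee_pos: [0.4443, 0.1481, 0.3502]
tcp_rot: [-175.0, 0.1, 16.7]
wrist_force: [-0.6, -0.6, -1.1]
opening: 0.0091
```

Request:
move_arm(commands=[{"claw": -1,"travel": [-0.3,1.0,0],"turn": 0},{"claw": -1,"travel": [-0.6,2.0,0],"turn": 0}])

```text
time: 11.73
ee_pos: [0.44, 0.1306, 0.3476]
tcp_rot: [-175.6, 0.1, 15.3]
wrist_force: [0.4, 0.3, -1.0]
opening: 0.0091
```

```bash
cat > st.py <<'E'
from h import *
np.set_printoptions(precision=4,suppress=True)
o=status.get_obs();print(o['q'],o['tcp_rot'],o['ee_pos'],o['opening'],R.from_euler('xyz',o['tcp_rot'],degrees=True).apply([0,0,1]),o['wrist_force'],o['time'])
E
python3 st.py
```

```text
[  15.4704   -8.1957   -9.1607   89.162     4.3864 -179.8697] [-175.6139    0.1369   15.3405] [0.44   0.1306 0.3476] 0.009149926742619158 [-0.0225  0.0731 -0.9971] [ 0.4308  0.3282 -0.9669] 11.7333
```

Request:
move_arm(commands=[{"claw": -1,"travel": [-0.6,2.0,-0.2],"turn": 0},{"claw": -1,"travel": [-0.6,2.0,-0.2],"turn": 0},{"claw": -1,"travel": [-0.6,2.0,-0.2],"turn": 0}])

```text
time: 11.98
ee_pos: [0.4276, 0.1043, 0.35]
tcp_rot: [-177.1, 0.1, 12.9]
wrist_force: [-0.4, -0.6, -0.9]
opening: 0.009
```

```bash
python3 st.py
```

```text
[  12.9802  -10.7474  -11.0861   89.7929    2.8911 -179.8999] [-177.1091    0.1366   12.8802] [0.4276 0.1043 0.35  ] 0.008986271665702091 [-0.0136  0.0486 -0.9987] [-0.4467 -0.5944 -0.9165] 11.9833
```

Request:
move_arm(commands=[{"claw": -1,"travel": [-0.4,2.0,-0.1],"turn": 0},{"claw": -1,"travel": [-0.4,2.0,-0.1],"turn": 0},{"claw": -1,"travel": [-0.4,2.0,-0.1],"turn": 0},{"claw": -1,"travel": [-0.4,2.0,0],"turn": 0}])

```text
time: 12.32
ee_pos: [0.4184, 0.0741, 0.3502]
tcp_rot: [-179.1, 0.1, 9.7]
wrist_force: [-0.0, -0.2, -1.4]
opening: 0.0089
```

```bash
python3 st.py
```

```text
[   9.8071  -12.8331  -12.7895   90.1664    0.9099 -179.9356] [-179.0902    0.1238    9.7427] [0.4184 0.0741 0.3502] 0.008918216127929032 [-0.0048  0.0153 -0.9999] [-0.0174 -0.1902 -1.3981] 12.3167
```

Request:
move_arm(commands=[{"claw": -1,"travel": [-0.4,2.0,0],"turn": 0},{"claw": -1,"travel": [-0.3,1.5,0],"turn": 0},{"claw": -1,"travel": [0,0,0],"turn": 0}])

```text
time: 12.57
ee_pos: [0.4136, 0.0612, 0.3496]
tcp_rot: [-180.0, 0.2, 8.4]
wrist_force: [-1.0, 0.7, -2.2]
opening: 0.009
```

```bash
python3 look.py 6; python3 st.py
```

```text
[0.4136 0.0612 0.3496] [-179.9637    0.1582    8.3526] [-0.951   0.6754 -2.1757] [-0.0214  0.0824  0.0146] 0.009021343005279002 12.5667
[   8.4869  -13.7103  -13.5637   90.283     0.0922 -179.9418] [-179.908     0.1364    8.4287] [0.4139 0.0619 0.3497] 0.009628917846534205 [-0.0026  0.0012 -1.    ] [ 0.7139  0.636  -2.0801] 12.6667
```

View pics/w6z.png

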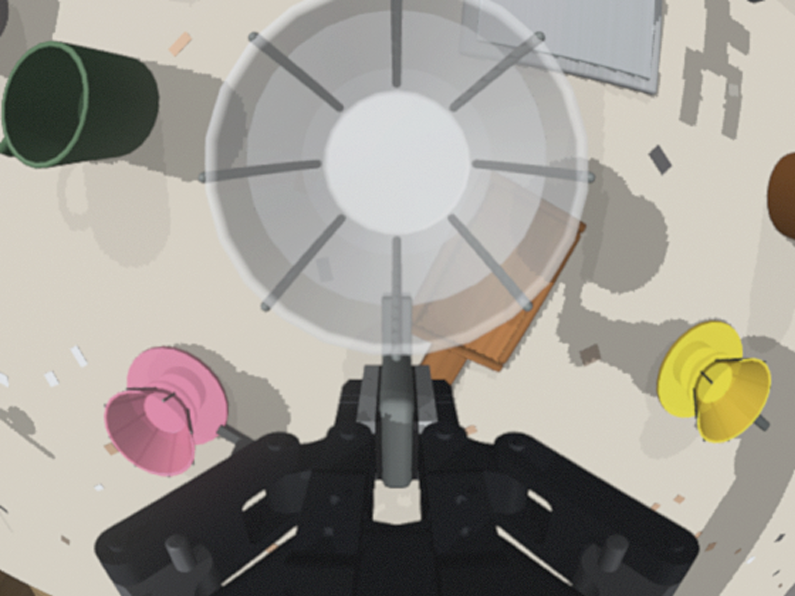

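```bash
python3 - <<'E'
from h import *
np.set_printoptions(precision=4,suppress=True)
p=np.load('6.npy',allow_pickle=True).item()
W=lambda x,y:(x/1.42-.15,y/1.42-.15)
Q=np.array([plane('wrist',W(*q),.09,p) for q in((3,105),(88,100),(47,42),(44,166))]);print(Q,(Q[0]+Q[1])/2,(Q[2]+Q[3])/2,np.linalg.norm(Q[0]-Q[1]),np.linalg.norm(Q[2]-Q[3]))
th=np.radians(8.4); T=np.array([.505,.290])-.081*np.array([np.cos(th),np.sin(th)]);print(T)
plan([T[0],T[1],.35],8.4,12,-1)
E
```

```text
[[0.507  0.3279 0.09  ]
 [0.5069 0.2512 0.09  ]
 [0.5442 0.2909 0.09  ]
 [0.4678 0.2851 0.09  ]] [0.5069 0.2895 0.09  ] [0.506 0.288 0.09 ] 0.07675888376910936 0.07669981070684995
[0.4249 0.2782]
[{"claw": -1, "travel": [0.35, -1.77, -0.0], "turn": 0.0}, {"claw": -1, "travel": [0.36, -1.77, -0.01], "turn": 0.0}, {"claw": -1, "travel": [0.35, -1.77, 0.0], "turn": 0.0}, {"claw": -1, "travel": [0.36, -1.77, -0.0], "turn": 0.0}, {"claw": -1, "travel": [0.35, -1.77, -0.0], "turn": 0.0}]
[{"claw": -1, "travel": [0.36, -1.76, -0.01], "turn": 0.0}, {"claw": -1, "travel": [0.35, -1.77, 0.0], "turn": 0.0}, {"claw": -1, "travel": [0.36, -1.77, -0.0], "turn": 0.0}, {"claw": -1, "travel": [0.35, -1.77, -0.01], "turn": 0.0}, {"claw": -1, "travel": [0.35, -1.77, 0.0], "turn": 0.0}]
[{"claw": -1, "travel": [0.36, -1.77, -0.0], "turn": 0.0}, {"claw": -1, "travel": [0.35, -1.77, -0.0], "turn": 0.0}]
end [0.4248 0.2782 0.35  ] 8.428681443229491
```

Request:
move_arm(commands=[{"claw": -1,"travel": [0.3,-1.2,0],"turn": 0},{"claw": -1,"travel": [0.5,-2.2,0],"turn": 0},{"claw": -1,"travel": [0.5,-2.4,0],"turn": 0},{"claw": -1,"travel": [0.5,-2.4,0],"turn": 0},{"claw": -1,"travel": [0.5,-2.4,0],"turn": 0}])

```text
time: 13.08
ee_pos: [0.4211, 0.1717, 0.3496]
tcp_rot: [-179.9, 0.1, 8.5]
wrist_force: [0.5, -0.6, -2.0]
opening: 0.0088
```

Request:
move_arm(commands=[{"claw": -1,"travel": [0.5,-2.4,0],"turn": 0},{"claw": -1,"travel": [0.5,-2.4,0],"turn": 0},{"claw": -1,"travel": [0.4,-2.4,0],"turn": 0},{"claw": -1,"travel": [0.4,-2.2,0],"turn": 0},{"claw": -1,"travel": [0.2,-1.1,0],"turn": 0}])

```text
time: 13.5
ee_pos: [0.4253, 0.2796, 0.3493]
tcp_rot: [-179.9, 0.2, 8.6]
wrist_force: [-0.2, -0.3, -1.3]
opening: 0.0091
```

Request:
move_arm(commands=[{"claw": -1,"travel": [0,0,0],"turn": 0},{"claw": -1,"travel": [0,0,0],"turn": 0}])

```text
time: 13.67
ee_pos: [0.4253, 0.2774, 0.3494]
tcp_rot: [-180.0, 0.2, 8.5]
wrist_force: [0.7, -0.4, -1.3]
opening: 0.009
```

```bash
python3 look.py 7; python3 st.py
```

```text
[0.4253 0.2774 0.3494] [-179.9515    0.2028    8.5317] [ 0.7236 -0.3844 -1.3399] [-0.0454  0.0773 -0.0016] 0.008990216351005081 13.6667
[  32.9908   -1.5665   -2.7101   88.9805    0.1276 -155.4436] [-179.9355    0.1658    8.4344] [0.4254 0.2765 0.3498] 0.009097328307447326 [-0.003   0.0007 -1.    ] [-0.8278 -0.0059 -1.2085] 13.7667
```

View pics/w7z.png

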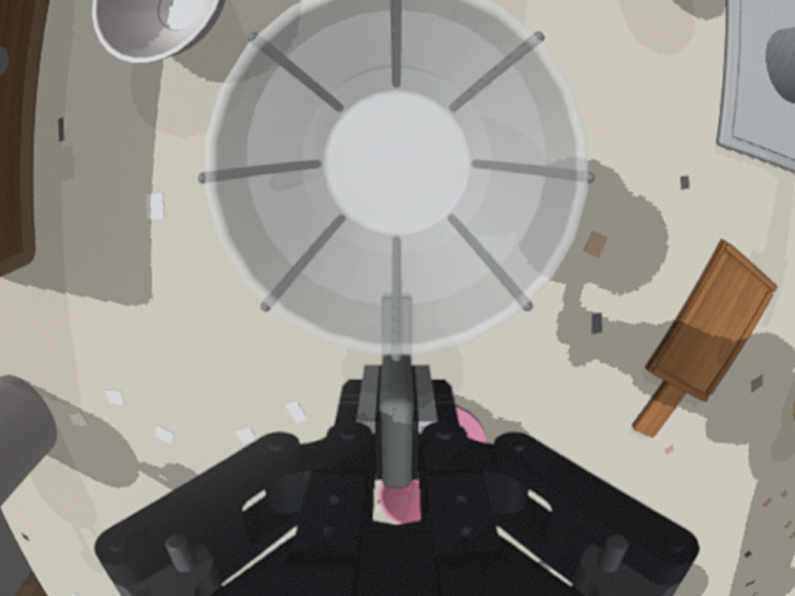

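View pics/s7z.png

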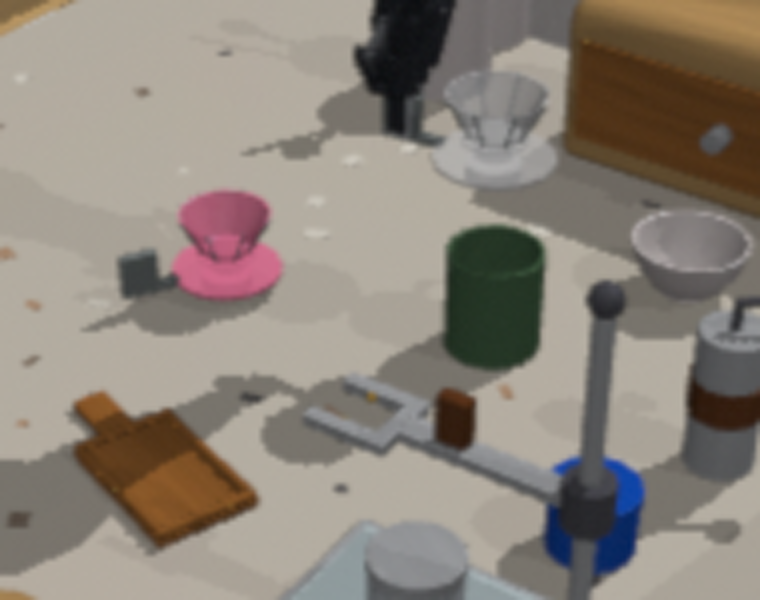

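Request:
move_arm(commands=[{"claw": -1,"travel": [0,0,1],"turn": 0},{"claw": -1,"travel": [0,0,1.6],"turn": 0},{"claw": -1,"travel": [0,0,1.6],"turn": 0},{"claw": -1,"travel": [0,0,1.3],"turn": 0},{"claw": -1,"travel": [0,0,0.8],"turn": 0}])

```text
time: 14.18
ee_pos: [0.425, 0.2762, 0.2847]
tcp_rot: [-180.0, 0.2, 8.4]
wrist_force: [-0.1, -0.0, -0.9]
opening: 0.0087
```

Request:
move_arm(commands=[{"claw": -1,"travel": [0,0,0],"turn": 0}])

```text
time: 14.27
ee_pos: [0.4249, 0.2763, 0.2847]
tcp_rot: [-180.0, 0.3, 8.4]
wrist_force: [-1.0, -0.4, -1.5]
opening: 0.0088
```

```bash
python3 look.py 8; python3 - <<'E'
from h import *
import cv2
t=viewer.camera('top')
cv2.imwrite('pics/t8.png',cv2.convertScaleAbs(cv2.resize(t[190:270,130:250],None,fx=6.5,fy=6.5,interpolation=cv2.INTER_CUBIC),alpha=1.8))
s=cv2.imread('pics/s8.png')
cv2.imwrite('pics/s8z.png',cv2.resize(s[130:220,280:400],None,fx=6.5,fy=6.5,interpolation=cv2.INTER_CUBIC))
E
```

```text
[0.4249 0.2763 0.2847] [-179.9855    0.2975    8.3941] [-0.9827 -0.4134 -1.4906] [ 0.0003  0.0847 -0.0271] 0.008808169718148033 14.2667
```

View pics/s8z.png

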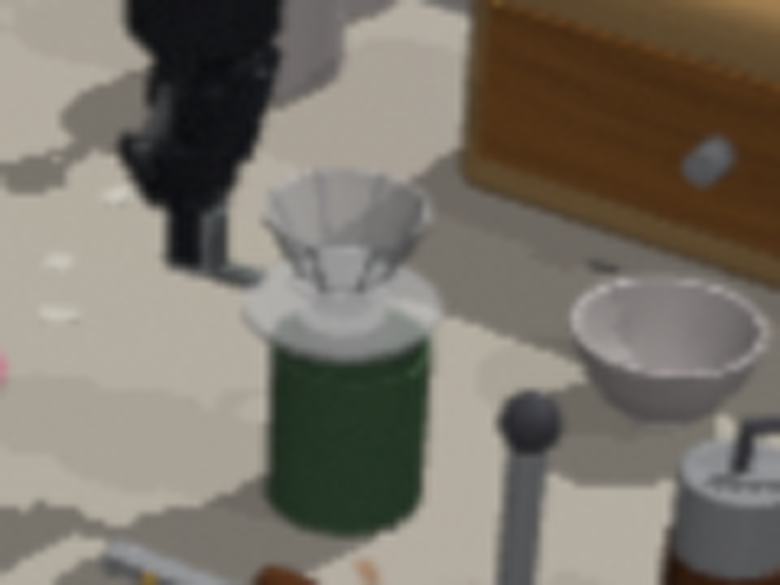

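View pics/t8.png

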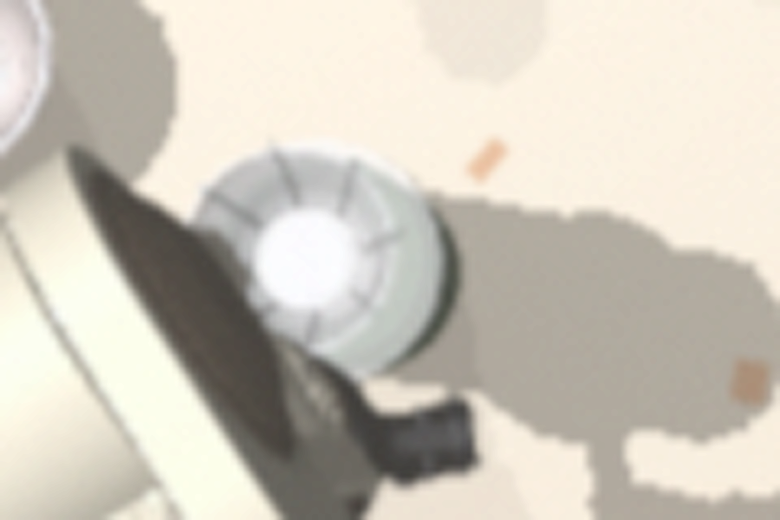

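View pics/w8z.png

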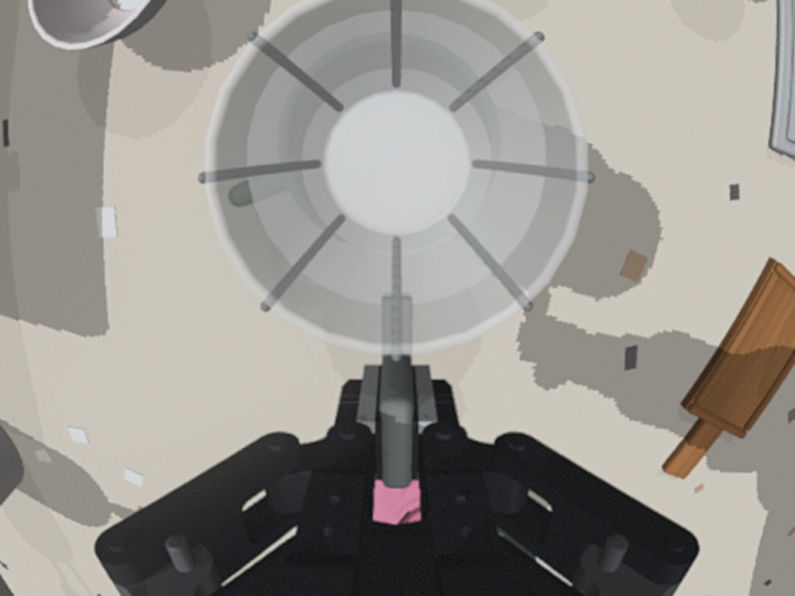

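Request:
move_arm(commands=[{"claw": -1,"travel": [0.1,-0.2,0.2],"turn": 0},{"claw": -1,"travel": [0.1,0,0.3],"turn": 0},{"claw": -1,"travel": [0,0,0.4],"turn": 0},{"claw": -1,"travel": [0,0,0.3],"turn": 0}])

```text
time: 14.75
ee_pos: [0.427, 0.2795, 0.2744]
tcp_rot: [-179.9, 0.1, 8.5]
wrist_force: [-0.5, -0.8, -1.5]
opening: 0.0088
```

Request:
move_arm(commands=[{"claw": -1,"travel": [0,0,0.1],"turn": 0},{"claw": -1,"travel": [0,0,0.1],"turn": 0}])

```text
time: 14.92
ee_pos: [0.4268, 0.2794, 0.2725]
tcp_rot: [-179.9, 0.2, 8.5]
wrist_force: [0.0, 1.2, -1.1]
opening: 0.0092
```

Request:
move_arm(commands=[{"claw": -1,"travel": [0,0,0.1],"turn": 0},{"claw": -1,"travel": [0,0,0.1],"turn": 0}])

```text
time: 15.08
ee_pos: [0.4269, 0.2795, 0.2708]
tcp_rot: [-179.9, 0.1, 8.5]
wrist_force: [-0.4, -0.8, -1.8]
opening: 0.0091
```

Request:
move_arm(commands=[{"claw": -1,"travel": [-0.1,0.1,0.1],"turn": 0},{"claw": -1,"travel": [0,0,0.1],"turn": 0}])

```text
time: 15.25
ee_pos: [0.4259, 0.2782, 0.2688]
tcp_rot: [-179.9, 0.2, 8.4]
wrist_force: [-1.9, -0.1, 3.8]
opening: 0.0088
```

Request:
move_arm(commands=[{"claw": -1,"travel": [0,0,0.1],"turn": 0},{"claw": -1,"travel": [0,0,0],"turn": 0}])

```text
time: 15.42
ee_pos: [0.426, 0.2783, 0.2688]
tcp_rot: [-179.9, 0.1, 8.4]
wrist_force: [-2.9, -0.3, 4.7]
opening: 0.0089
```

```bash
python3 look.py 9; python3 - <<'E'
from h import *
import cv2
s=cv2.imread('pics/s9.png')
cv2.imwrite('pics/s9z.png',cv2.resize(s[140:220,295:375],None,fx=7.5,fy=7.5,interpolation=cv2.INTER_CUBIC))
E
```

```text
[0.426  0.2783 0.2688] [-179.899     0.0926    8.4475] [-2.8832 -0.3365  4.6531] [-0.3568  0.3442 -0.1035] 0.008940636515595844 15.4167
```

View pics/s9z.png

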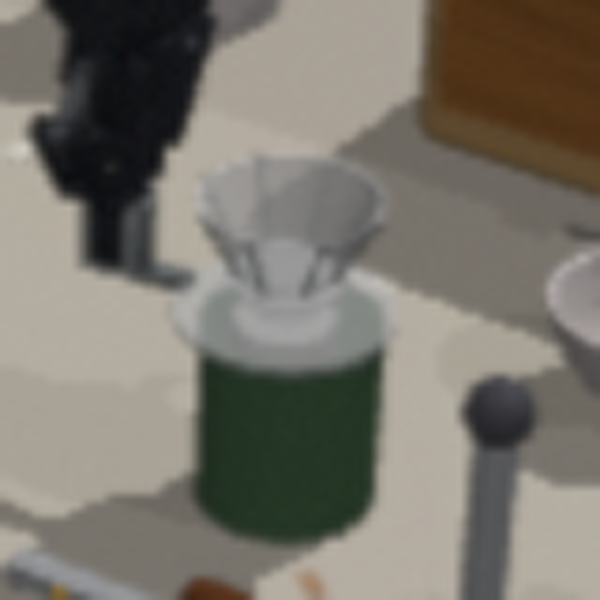

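```bash
python3 - <<'E'
import cv2,numpy as np
s=cv2.imread('pics/s9.png').astype(int)
for r in (180,181,182,183,188,191,194): print(r,[tuple(s[r,c]) if 0 else int(s[r,c,1]-0*s[r,c,2]) for c in range(314,352)])
print('sat')
for r in (180,182,184,190): print(r,[int(s[r,c,1]-s[r,c,2]) for c in range(314,352)])
E
```

```text
180 [173, 173, 172, 163, 168, 173, 174, 169, 150, 137, 134, 135, 144, 152, 149, 146, 149, 153, 155, 155, 155, 151, 151, 153, 151, 144, 139, 137, 136, 136, 140, 153, 168, 174, 173, 173, 172, 171]
181 [173, 173, 171, 162, 169, 175, 173, 158, 142, 135, 134, 138, 154, 161, 157, 152, 148, 148, 148, 150, 149, 148, 150, 154, 160, 154, 143, 137, 136, 136, 138, 145, 165, 174, 173, 173, 173, 173]
182 [173, 172, 171, 164, 167, 172, 173, 155, 140, 136, 134, 136, 151, 162, 163, 157, 153, 153, 153, 153, 153, 154, 157, 162, 163, 156, 143, 136, 135, 135, 136, 141, 159, 172, 173, 173, 173, 173]
183 [173, 172, 173, 170, 156, 163, 170, 155, 140, 135, 134, 134, 142, 157, 162, 163, 161, 161, 159, 159, 159, 161, 163, 164, 161, 149, 140, 136, 136, 135, 135, 139, 156, 164, 170, 173, 173, 173]
188 [172, 173, 172, 173, 172, 173, 167, 109, 58, 56, 71, 82, 93, 106, 119, 123, 126, 128, 129, 129, 129, 128, 126, 124, 123, 118, 113, 96, 86, 71, 57, 72, 146, 170, 172, 172, 173, 173]
191 [163, 162, 163, 164, 169, 172, 166, 108, 54, 47, 49, 49, 50, 50, 52, 52, 52, 52, 53, 54, 52, 53, 53, 54, 54, 53, 53, 53, 52, 51, 56, 88, 151, 171, 172, 173, 173, 173]
194 [163, 162, 162, 164, 168, 170, 161, 104, 54, 47, 49, 50, 51, 51, 52, 53, 52, 53, 53, 53, 54, 54, 54, 53, 54, 54, 54, 52, 53, 53, 58, 93, 152, 171, 173, 173, 173, 172]
sat
180 [-6, -6, -7, -6, -3, -2, -1, 0, 3, 5, 5, 4, 3, 2, 0, 0, -1, 0, 0, -1, 0, 0, 0, 0, 1, 2, 4, 4, 4, 4, 4, 1, -2, -4, -7, -8, -7, -6]
182 [-6, -7, -8, -5, -3, -2, -1, 2, 5, 5, 5, 4, 1, 1, 1, 0, 0, 0, 0, 0, 0, 0, 0, 1, 1, 1, 3, 4, 4, 4, 4, 4, 0, -3, -6, -7, -8, -7]
184 [-6, -7, -6, -6, -5, -3, 0, 2, 4, 5, 5, 4, 2, 1, 1, 0, 1, 0, 1, 0, 2, 2, 1, 1, 0, 2, 4, 5, 5, 4, 4, 4, 0, -5, -7, -8, -7, -7]
190 [-7, -7, -7, -7, -7, -7, -6, -1, 9, 15, 14, 15, 14, 13, 13, 13, 12, 12, 12, 10, 10, 10, 12, 13, 13, 15, 16, 16, 16, 16, 17, 8, -4, -7, -7, -8, -7, -7]
```

Request:
move_arm(commands=[{"claw": -1,"travel": [0,0,-0.3],"turn": 0},{"claw": -1,"travel": [0.1,-0.1,0],"turn": 0},{"claw": -1,"travel": [0,0,0.1],"turn": 0},{"claw": -1,"travel": [0,0,0.1],"turn": 0},{"claw": -1,"travel": [0,0,0.05],"turn": 0}])

```text
time: 15.93
ee_pos: [0.4269, 0.2796, 0.2688]
tcp_rot: [-179.9, 0.1, 8.5]
wrist_force: [-4.3, -0.2, 7.6]
opening: 0.009
```

Request:
move_arm(commands=[{"claw": -1,"travel": [0,0,0],"turn": 0},{"claw": -1,"travel": [0,0,0],"turn": 0}])

```text
time: 16.1
ee_pos: [0.4269, 0.2796, 0.2688]
tcp_rot: [-179.9, 0.1, 8.5]
wrist_force: [-1.8, -0.4, 4.7]
opening: 0.0088
```

Request:
move_arm(commands=[{"claw": -0.6,"travel": [0,0,0],"turn": 0},{"claw": -0.4,"travel": [0,0,0],"turn": 0},{"claw": 0,"travel": [0,0,0],"turn": 0},{"claw": 0.5,"travel": [0,0,0],"turn": 0},{"claw": 1,"travel": [0,0,0],"turn": 0}])

```text
time: 16.52
ee_pos: [0.4269, 0.2794, 0.2681]
tcp_rot: [-179.9, 0.2, 8.5]
wrist_force: [-0.6, -0.2, 0.4]
opening: 0.0609
```

Request:
move_arm(commands=[{"claw": 1,"travel": [0,0,0],"turn": 0},{"claw": 1,"travel": [0,0,0],"turn": 0},{"claw": 1,"travel": [0,0,0],"turn": 0},{"claw": 1,"travel": [0,0,0],"turn": 0}])

```text
time: 16.85
ee_pos: [0.4269, 0.2795, 0.2683]
tcp_rot: [-179.9, 0.2, 8.5]
wrist_force: [0.1, 0.5, -0.2]
opening: 0.0854
```

```bash
python3 look.py 10; python3 - <<'E'
from h import *
import cv2
s=cv2.imread('pics/s10.png')
cv2.imwrite('pics/s10z.png',cv2.resize(s[140:220,295:375],None,fx=7.5,fy=7.5,interpolation=cv2.INTER_CUBIC))
E
```

```text
[0.4269 0.2795 0.2683] [-179.9202    0.151     8.4543] [ 0.1343  0.4777 -0.1683] [ 0.0094 -0.0138  0.041 ] 0.0853717727107393 16.85
```

View pics/s10z.png

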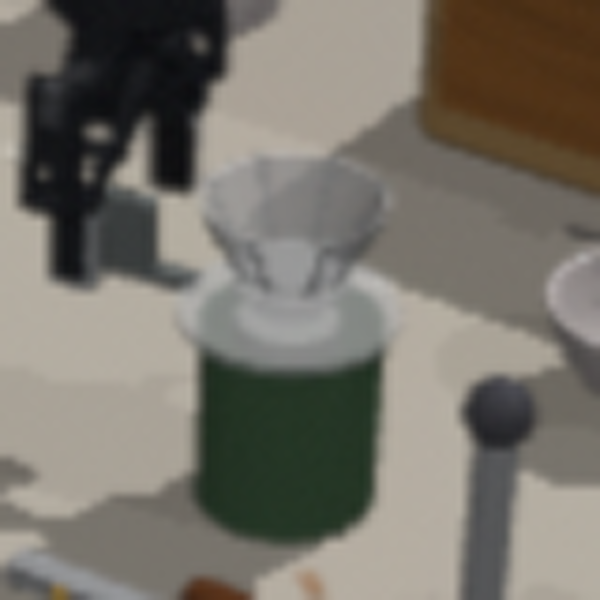

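View pics/w10z.png

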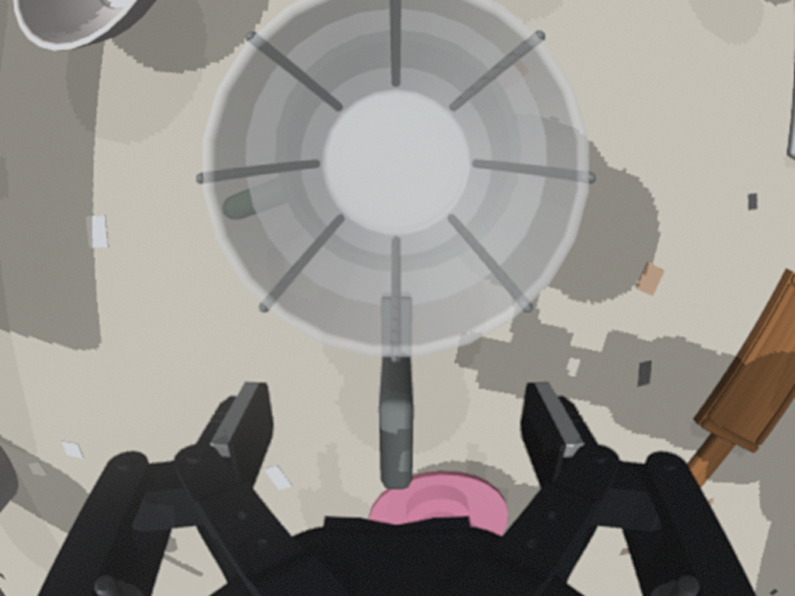

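Request:
move_arm(commands=[{"claw": 1,"travel": [0,0,-1.0],"turn": 0},{"claw": 1,"travel": [0,0,-2.5],"turn": 0},{"claw": 1,"travel": [0,0,-4],"turn": 0},{"claw": 1,"travel": [0,0,-4],"turn": 0},{"claw": 1,"travel": [0,0,-3.5],"turn": 0}])

```text
time: 17.37
ee_pos: [0.4268, 0.279, 0.4216]
tcp_rot: [-179.9, 0.1, 8.5]
wrist_force: [0.7, 0.3, 0.9]
opening: 0.0853
```

```bash
python3 -c "
from h import *
plan([.64,-.025,.42],-87,15)"
```

```text
[{"claw": 1, "travel": [1.11, 2.21, 0.01], "turn": 6.36}, {"claw": 1, "travel": [1.34, 2.08, 0.01], "turn": 6.36}, {"claw": 1, "travel": [1.57, 1.92, 0.01], "turn": 6.36}, {"claw": 1, "travel": [1.77, 1.73, 0.01], "turn": 6.36}, {"claw": 1, "travel": [1.95, 1.52, 0.01], "turn": 6.36}]
[{"claw": 1, "travel": [2.11, 1.29, 0.01], "turn": 6.36}, {"claw": 1, "travel": [2.24, 1.06, 0.01], "turn": 6.36}, {"claw": 1, "travel": [2.34, 0.8, 0.01], "turn": 6.36}, {"claw": 1, "travel": [2.42, 0.54, 0.01], "turn": 6.36}, {"claw": 1, "travel": [2.46, 0.27, 0.01], "turn": 6.36}]
[{"claw": 1, "travel": [2.47, -0.01, 0.01], "turn": 6.36}, {"claw": 1, "travel": [2.46, -0.29, 0.02], "turn": 6.36}, {"claw": 1, "travel": [2.42, -0.55, 0.01], "turn": 6.36}, {"claw": 1, "travel": [2.33, -0.82, 0.01], "turn": 6.36}, {"claw": 1, "travel": [2.24, -1.07, 0.01], "turn": 6.36}]
end [ 0.6400397  -0.02503834  0.41996701] -86.94688323250567
```

Request:
move_arm(commands=[{"claw": 1,"travel": [1.1,2.2,0],"turn": 6.36},{"claw": 1,"travel": [1.3,2.1,0],"turn": 6.36},{"claw": 1,"travel": [1.6,1.9,0],"turn": 6.36},{"claw": 1,"travel": [1.8,1.7,0],"turn": 6.36},{"claw": 1,"travel": [2.0,1.5,0],"turn": 6.36}])

```text
time: 17.78
ee_pos: [0.4994, 0.1773, 0.419]
tcp_rot: [-180.0, 0.1, -23.6]
wrist_force: [1.0, 0.5, -0.1]
opening: 0.0855
```

Request:
move_arm(commands=[{"claw": 1,"travel": [2.1,1.3,0],"turn": 6.36},{"claw": 1,"travel": [2.2,1.1,0],"turn": 6.36},{"claw": 1,"travel": [2.3,0.8,0],"turn": 6.36},{"claw": 1,"travel": [2.4,0.5,0],"turn": 6.36},{"claw": 1,"travel": [2.5,0.3,0],"turn": 6.36}])

```text
time: 18.2
ee_pos: [0.5697, 0.0758, 0.4186]
tcp_rot: [179.9, 0.1, -55.5]
wrist_force: [0.5, 0.6, 0.3]
opening: 0.0854
```

Request:
move_arm(commands=[{"claw": 1,"travel": [2.5,0,0],"turn": 6.36},{"claw": 1,"travel": [2.5,-0.3,0],"turn": 6.36},{"claw": 1,"travel": [2.4,-0.6,0],"turn": 6.36},{"claw": 1,"travel": [2.3,-0.8,0],"turn": 6.36},{"claw": 1,"travel": [2.2,-1.1,0],"turn": 6.36}])

```text
time: 18.62
ee_pos: [0.6415, -0.0251, 0.4182]
tcp_rot: [179.9, 0.1, -87.3]
wrist_force: [0.9, 0.0, 1.0]
opening: 0.0856
```

Request:
move_arm(commands=[{"claw": 1,"travel": [0,0,0],"turn": 0}])

```text
time: 18.7
ee_pos: [0.6427, -0.0271, 0.4168]
tcp_rot: [179.8, 0.0, -87.5]
wrist_force: [0.3, 0.5, -0.7]
opening: 0.0853
```

```bash
python3 look.py 11; python3 st.py; python3 -c "
from h import *
import cv2
t=viewer.camera('top'); cv2.imwrite('pics/t11.png',t)
cv2.imwrite('pics/t11z.png',cv2.convertScaleAbs(cv2.resize(t[190:270,130:250],None,fx=6.5,fy=6.5,interpolation=cv2.INTER_CUBIC),alpha=1.8))
"
```

```text
[ 0.6427 -0.0271  0.4168] [179.8233   0.02   -87.4959] [ 0.312   0.4649 -0.6698] [-0.0526 -0.0425  0.0343] 0.08527155223658499 18.7
[ -2.2195  18.8412  27.7209  99.068    0.0566 -95.2415] [179.8177   0.0736 -86.9783] [ 0.6414 -0.0247  0.4174] 0.08512371658419776 [-0.0032  0.0011 -1.    ] [ 0.3534 -0.569  -0.3404] 18.8
```

View pics/w11z.png

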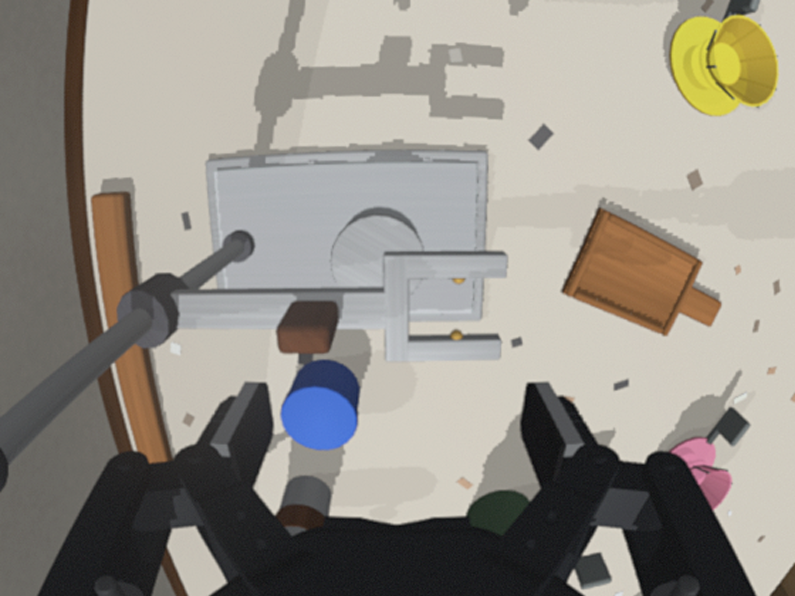

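View pics/s11z.png

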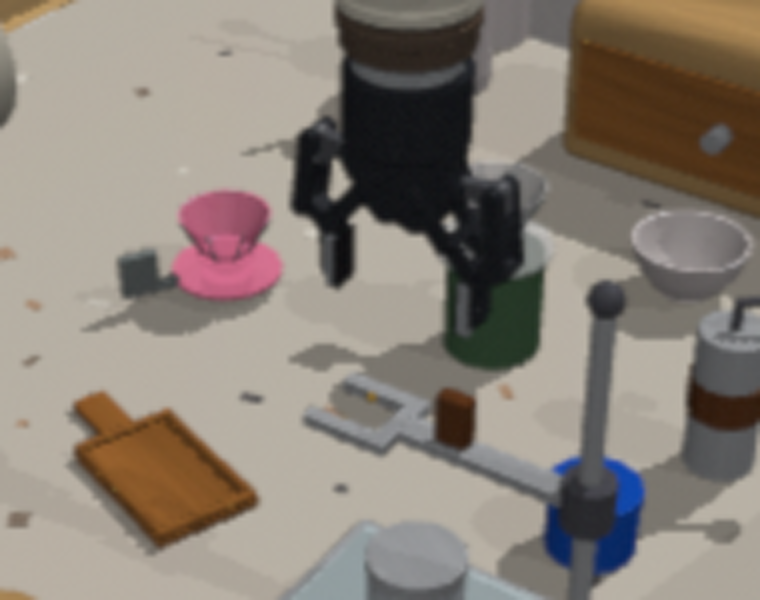

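View pics/t11z.png

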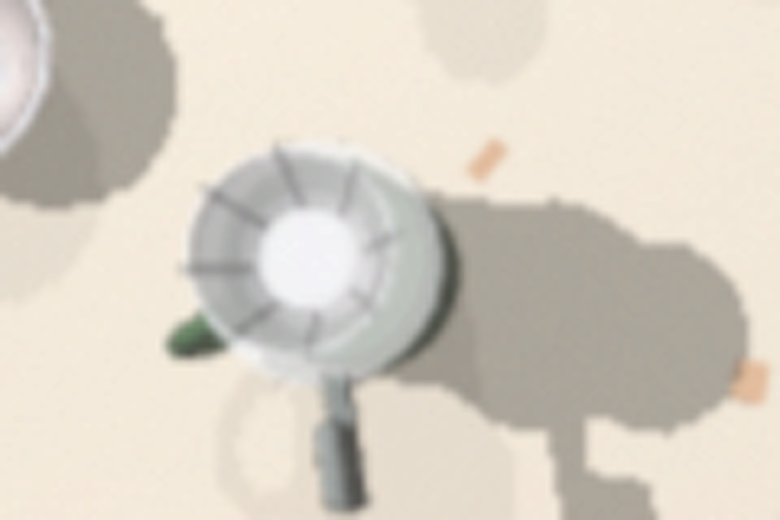

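```bash
python3 - <<'E'
from h import *
import cv2
np.set_printoptions(precision=4,suppress=True)
im=cv2.imread('pics/w11.png')
cv2.imwrite('pics/w11c.png',cv2.convertScaleAbs(cv2.resize(im[170:260,180:370],None,fx=4.2,fy=4.2,interpolation=cv2.INTER_CUBIC),alpha=1.6))
p=np.load('11.npy',allow_pickle=True).item(); print(p['xyz'],p['rotation'])
W=lambda x,y:(x/1.42-.15,y/1.42-.15)
for z in (.205,.21,.215):
    Q=np.array([plane('wrist',W(*q),z,p) for q in((283,322),(338,325),(330,352),(277,350))]); print(z,Q,Q.mean(0))
for q in((506,253),(506,275),(501,340),(500,358),(384,253),(387,360)): print(q,plane('wrist',W(*q),.174,p))
E
```

```text
[ 0.6455 -0.11    0.3853] [ -19.1395   -0.2559 -177.1407]
0.205 [[ 0.6898 -0.0326  0.205 ]
 [ 0.6657 -0.0326  0.205 ]
 [ 0.6693 -0.0196  0.205 ]
 [ 0.6932 -0.019   0.205 ]] [ 0.6795 -0.0259  0.205 ]
0.21 [[ 0.6885 -0.0348  0.21  ]
 [ 0.6652 -0.0348  0.21  ]
 [ 0.6686 -0.0221  0.21  ]
 [ 0.6918 -0.0215  0.21  ]] [ 0.6785 -0.0283  0.21  ]
0.215 [[ 0.6873 -0.0369  0.215 ]
 [ 0.6646 -0.0369  0.215 ]
 [ 0.6679 -0.0246  0.215 ]
 [ 0.6905 -0.024   0.215 ]] [ 0.6776 -0.0306  0.215 ]
(506, 253) [ 0.5894 -0.0604  0.174 ]
(506, 275) [ 0.5881 -0.0494  0.174 ]
(501, 340) [ 0.5861 -0.0147  0.174 ]
(500, 358) [ 0.5852 -0.0044  0.174 ]
(384, 253) [ 0.6478 -0.0572  0.174 ]
(387, 360) [ 0.644 -0.001  0.174]
```

View pics/w11c.png

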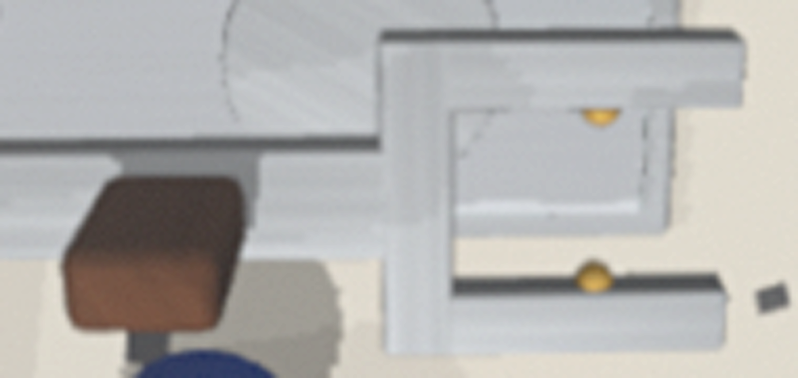

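Request:
move_arm(commands=[{"claw": 1,"travel": [0.1,-1,0],"turn": 0},{"claw": 1,"travel": [0.2,-2,0],"turn": 0},{"claw": 1,"travel": [0.1,-1,0],"turn": 0},{"claw": 1,"travel": [0,0,0],"turn": 0},{"claw": 1,"travel": [0,0,0],"turn": 0}])

```text
time: 19.27
ee_pos: [0.681, -0.025, 0.4173]
tcp_rot: [179.8, 0.1, -86.8]
wrist_force: [-0.0, 0.4, 0.6]
opening: 0.0856
```

```bash
python3 look.py 12; python3 st.py
```

```text
[ 0.681  -0.025   0.4173] [179.8176   0.0735 -86.8458] [-0.0201  0.3811  0.6163] [-0.0286 -0.014   0.0047] 0.08563841286787109 19.2667
[ -2.1356  25.2324  36.1522 101.0725   0.0545 -95.2522] [179.8529   0.0683 -86.8836] [ 0.6805 -0.0253  0.4178] 0.08521121338440618 [-0.0026  0.0011 -1.    ] [ 0.1346  0.327  -0.4052] 19.3667
```

View pics/w12z.png

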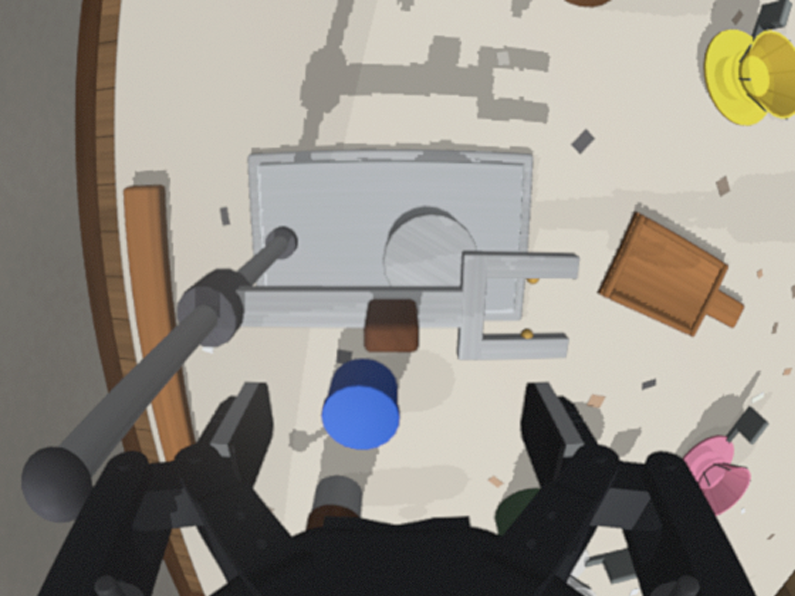

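View pics/s12z.png

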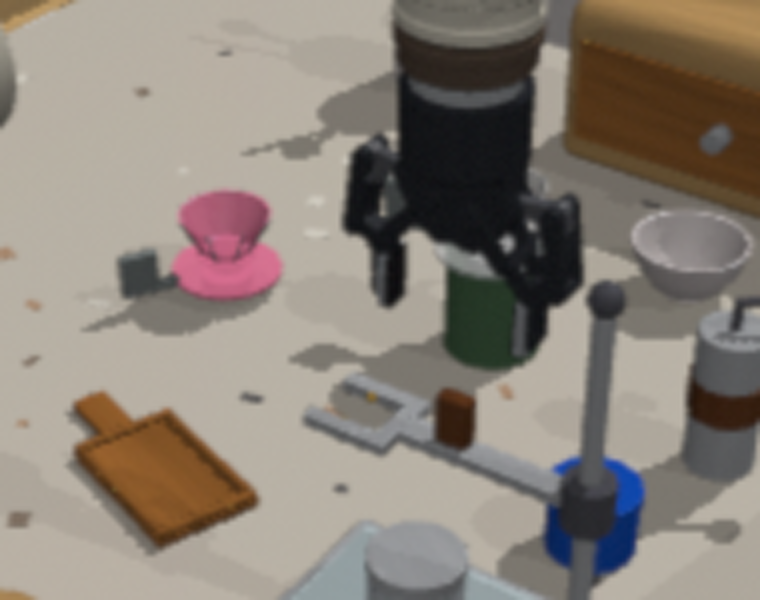

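```bash
python3 - <<'E'
from h import *
import cv2
np.set_printoptions(precision=4,suppress=True)
im=cv2.imread('pics/w12.png')
p=np.load('12.npy',allow_pickle=True).item()
W=lambda x,y:(x/1.42-.15,y/1.42-.15)
for q in((364,352),(417,351),(391,324),(391,352),(391,338)): print(q,plane('wrist',W(*q),.210,p))
for q in((578,254),(567,357)): print(q,plane('wrist',W(*q),.174,p))
print(tri(ray('wrist',W(391,338),p),ray('top',(306.0,145.5))), tri(ray('wrist',W(391,338),p),ray('scene',(323.6,218.1))))
E
```

```text
(364, 352) [ 0.693  -0.0219  0.21  ]
(417, 351) [ 0.6706 -0.0236  0.21  ]
(391, 324) [ 0.6822 -0.0354  0.21  ]
(391, 352) [ 0.6815 -0.0225  0.21  ]
(391, 338) [ 0.6819 -0.0291  0.21  ]
(578, 254) [ 0.5906 -0.0621  0.174 ]
(567, 357) [ 0.5859 -0.0052  0.174 ]
(array([ 0.6838, -0.0272,  0.2085]), [np.float64(0.0022763503640978373), np.float64(0.002276350364097896)]) (array([ 0.6825, -0.0281,  0.2096]), [np.float64(0.0009893049194775042), np.float64(0.0009893049194773498)])
```

Request:
move_arm(commands=[{"claw": 1,"travel": [0.3,-0.2,0.5],"turn": 0},{"claw": 1,"travel": [0,0,1.5],"turn": 0},{"claw": 1,"travel": [0,0,2.0],"turn": 0},{"claw": 1,"travel": [0,0,1.5],"turn": 0},{"claw": 1,"travel": [0,0,1.0],"turn": 0}])

```text
time: 19.78
ee_pos: [0.6826, -0.0288, 0.3505]
tcp_rot: [179.7, 0.1, -86.9]
wrist_force: [0.4, -0.2, -0.0]
opening: 0.0851
```

Request:
move_arm(commands=[{"claw": 1,"travel": [0,0,0],"turn": 0},{"claw": 0,"travel": [0,0,0],"turn": 0},{"claw": 0,"travel": [0,0,0],"turn": 0},{"claw": -0.2,"travel": [0,0,0],"turn": 0},{"claw": -0.2,"travel": [0,0,0],"turn": 0}], squeeze=25)

```text
time: 20.2
ee_pos: [0.6833, -0.0287, 0.3534]
tcp_rot: [179.9, 0.1, -86.9]
wrist_force: [-0.2, 0.1, -0.1]
opening: 0.0387
```

```bash
python3 look.py 13; python3 st.py
```

```text
[ 0.6833 -0.0287  0.3534] [179.9339   0.0564 -86.9467] [-0.185   0.0981 -0.1001] [-0.0851  0.0279 -0.035 ] 0.03874837824319346 20.2
[ -2.4107  23.6116  26.6906  93.1847   0.0493 -95.4652] [179.8994   0.0591 -86.9456] [ 0.6833 -0.0287  0.3529] 0.03411254746870797 [-0.0018  0.0009 -1.    ] [-0.3938  0.6059 -0.0467] 20.3
```

View pics/w13z.png

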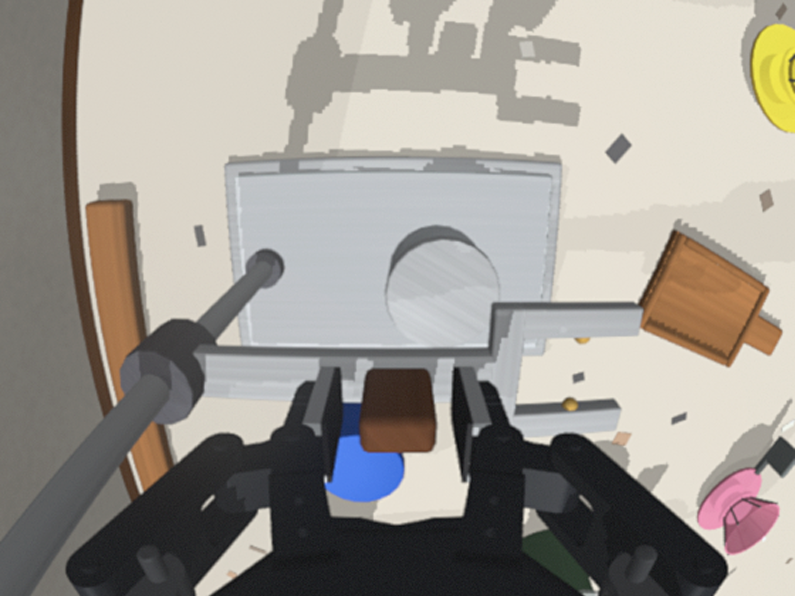

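View pics/s13z.png

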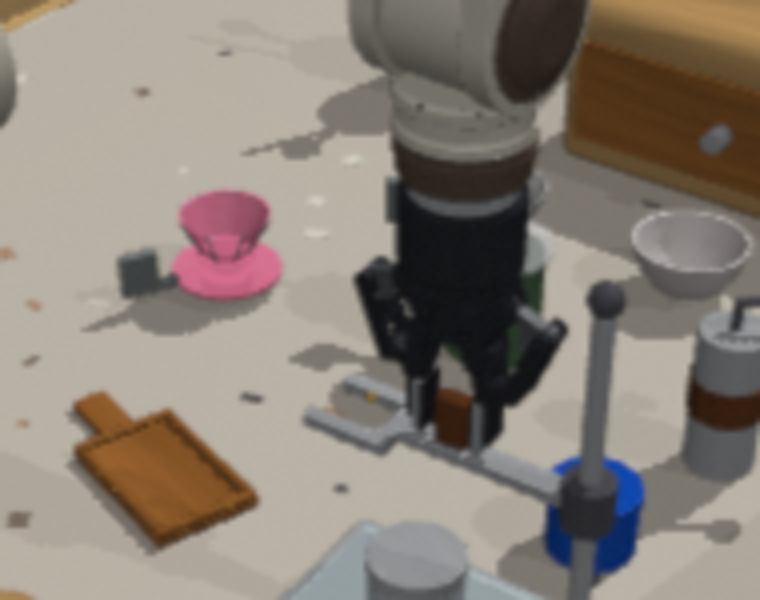

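Request:
move_arm(commands=[{"claw": -0.6,"travel": [0,0,0],"turn": 0},{"claw": -0.8,"travel": [0,0,0],"turn": 0},{"claw": -1,"travel": [0,0,0],"turn": 0},{"claw": -1,"travel": [0,0,0],"turn": 0},{"claw": -1,"travel": [0,0,0],"turn": 0}])

```text
time: 20.72
ee_pos: [0.6832, -0.0287, 0.3525]
tcp_rot: [179.9, 0.1, -86.9]
wrist_force: [-1.3, -0.7, 3.2]
opening: 0.0235
```

Request:
move_arm(commands=[{"claw": -1,"travel": [0,0,0.2],"turn": 0},{"claw": -1,"travel": [0,0,0.3],"turn": 0}])

```text
time: 20.88
ee_pos: [0.6832, -0.0287, 0.3476]
tcp_rot: [179.9, 0.1, -86.9]
wrist_force: [-1.5, -0.2, 3.3]
opening: 0.0234
```

Request:
move_arm(commands=[{"claw": -1,"travel": [0,0,0.6],"turn": 0},{"claw": -1,"travel": [0,0,0.8],"turn": 0},{"claw": -1,"travel": [0,0,0.8],"turn": 0},{"claw": -1,"travel": [0,0,0.8],"turn": 0},{"claw": -1,"travel": [0,0,0.8],"turn": 0}])

```text
time: 21.3
ee_pos: [0.6832, -0.0287, 0.3081]
tcp_rot: [179.9, 0.1, -86.9]
wrist_force: [0.6, -1.2, 2.8]
opening: 0.0236
```

Request:
move_arm(commands=[{"claw": -1,"travel": [0,0,0.8],"turn": 0},{"claw": -1,"travel": [0,0,0.8],"turn": 0},{"claw": -1,"travel": [0,0,0.6],"turn": 0},{"claw": -1,"travel": [0,0,0.4],"turn": 0},{"claw": -1,"travel": [0,0,0.2],"turn": 0}])

```text
time: 21.72
ee_pos: [0.6832, -0.0287, 0.2806]
tcp_rot: [179.9, 0.1, -87.0]
wrist_force: [3.2, -1.5, 2.6]
opening: 0.0233
```

```bash
python3 look.py 14; python3 -c "
import cv2
s=cv2.imread('pics/s14.png');cv2.imwrite('pics/s14z.png',cv2.resize(s[130:320,250:400],None,fx=3.1,fy=3.1,interpolation=cv2.INTER_CUBIC))"
```

```text
[ 0.6832 -0.0287  0.2806] [179.8541   0.0595 -86.9527] [ 3.2458 -1.5418  2.6262] [-0.214  -0.81    0.0732] 0.02331275712720741 21.7167
```

View pics/s14z.png

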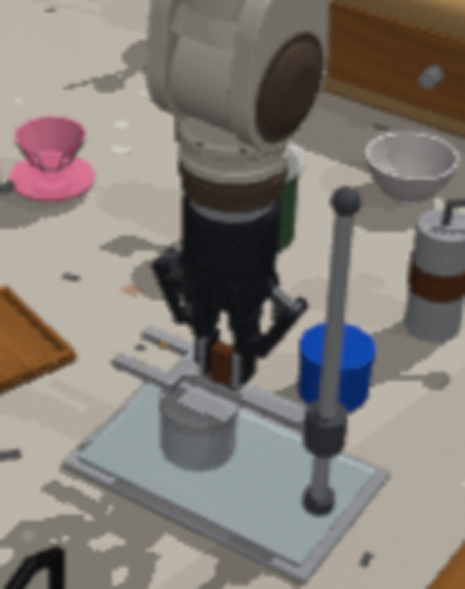

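View pics/w14z.png

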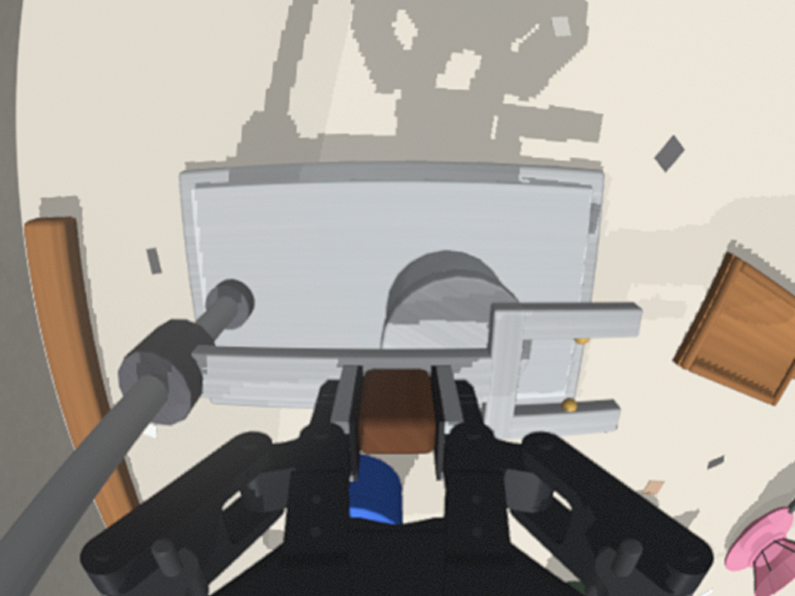

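Request:
move_arm(commands=[{"claw": -1,"travel": [0,0,0.4],"turn": 0},{"claw": -1,"travel": [0,0,0.4],"turn": 0},{"claw": -1,"travel": [0,0,0.4],"turn": 0},{"claw": -1,"travel": [0,0,0.3],"turn": 0}])

```text
time: 22.15
ee_pos: [0.6831, -0.0287, 0.266]
tcp_rot: [179.9, 0.1, -87.0]
wrist_force: [3.9, -2.1, 3.0]
opening: 0.0233
```

Request:
move_arm(commands=[{"claw": -1,"travel": [0,0,0.2],"turn": 0},{"claw": -1,"travel": [0,0,0.1],"turn": 0},{"claw": -1,"travel": [0,0,0.1],"turn": 0}])

```text
time: 22.4
ee_pos: [0.6831, -0.0287, 0.2622]
tcp_rot: [179.9, 0.1, -87.0]
wrist_force: [5.3, -2.8, 2.5]
opening: 0.0235
```

Request:
move_arm(commands=[{"claw": -1,"travel": [0,0,0.1],"turn": 0},{"claw": -1,"travel": [0,0,0.1],"turn": 0}])

```text
time: 22.57
ee_pos: [0.6831, -0.0286, 0.2604]
tcp_rot: [179.9, 0.1, -87.0]
wrist_force: [4.5, -2.1, 2.4]
opening: 0.0237
```

Request:
move_arm(commands=[{"claw": -1,"travel": [0,0,0.1],"turn": 0}])

```text
time: 22.65
ee_pos: [0.6831, -0.0286, 0.2594]
tcp_rot: [179.9, 0.1, -87.0]
wrist_force: [5.0, -1.9, 2.2]
opening: 0.0236
```

Request:
move_arm(commands=[{"claw": -1,"travel": [0,0,0.1],"turn": 0}])

```text
time: 22.73
ee_pos: [0.6831, -0.0287, 0.2584]
tcp_rot: [179.9, 0.1, -87.0]
wrist_force: [5.1, -2.9, 2.2]
opening: 0.0233
```

Request:
move_arm(commands=[{"claw": -1,"travel": [0,0,0.08],"turn": 0}])

```text
time: 22.82
ee_pos: [0.6831, -0.0287, 0.2575]
tcp_rot: [179.9, 0.1, -87.0]
wrist_force: [5.7, -1.4, 2.5]
opening: 0.0237
```

Request:
move_arm(commands=[{"claw": -1,"travel": [0,0,0.08],"turn": 0}])

```text
time: 22.9
ee_pos: [0.6831, -0.0286, 0.2568]
tcp_rot: [179.9, 0.1, -87.0]
wrist_force: [4.2, -2.7, 3.4]
opening: 0.0236
```

Request:
move_arm(commands=[{"claw": -1,"travel": [0,0,0.05],"turn": 0}])

```text
time: 22.98
ee_pos: [0.6831, -0.0286, 0.2562]
tcp_rot: [179.9, 0.1, -87.0]
wrist_force: [5.1, -1.8, 3.6]
opening: 0.0235
```

```bash
python3 look.py 15; python3 -c "
import cv2
s=cv2.imread('pics/s15.png');cv2.imwrite('pics/s15z.png',cv2.resize(s[235:325,270:380],None,fx=6,fy=6,interpolation=cv2.INTER_CUBIC))"
```

```text
[ 0.6831 -0.0286  0.2562] [179.8823   0.0556 -86.9506] [ 5.1207 -1.8311  3.6496] [-0.3526 -1.0184 -0.0554] 0.023533138845448828 22.9833
```

View pics/s15z.png

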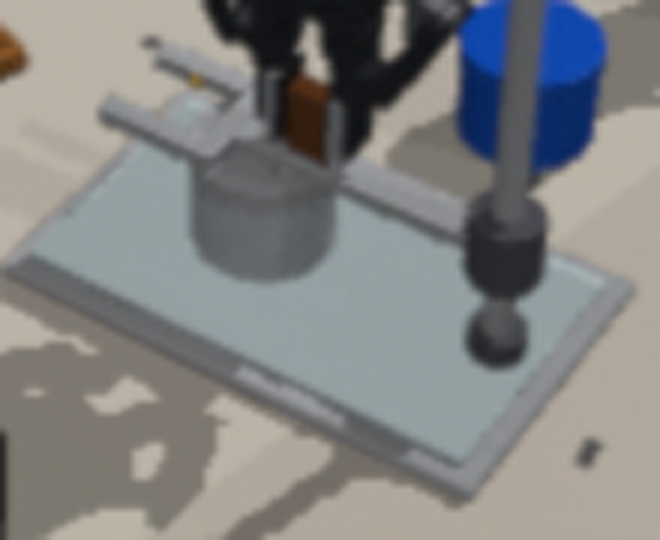

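Request:
move_arm(commands=[{"claw": -1,"travel": [0,0,0.05],"turn": 0}])

```text
time: 23.17
ee_pos: [0.6831, -0.0287, 0.2559]
tcp_rot: [179.9, 0.1, -87.0]
wrist_force: [3.7, -1.4, 8.7]
opening: 0.0239
```

Request:
move_arm(commands=[{"claw": -1,"travel": [0,0,0.05],"turn": 0}])

```text
time: 23.25
ee_pos: [0.683, -0.0287, 0.2559]
tcp_rot: [179.9, 0.1, -87.0]
wrist_force: [3.6, -1.6, 9.7]
opening: 0.0235
```

Request:
move_arm(commands=[{"claw": -1,"travel": [0,0,0.05],"turn": 0}])

```text
time: 23.33
ee_pos: [0.683, -0.0286, 0.2558]
tcp_rot: [179.9, 0.1, -86.9]
wrist_force: [0.8, -1.9, 12.4]
opening: 0.0234
```

Request:
move_arm(commands=[{"claw": -1,"travel": [0,0,-0.08],"turn": 0},{"claw": -1,"travel": [0,0,0],"turn": 0}])

```text
time: 23.5
ee_pos: [0.6831, -0.0286, 0.2559]
tcp_rot: [179.9, 0.1, -87.0]
wrist_force: [4.0, -2.0, 4.6]
opening: 0.0234
```

Request:
move_arm(commands=[{"claw": -0.3,"travel": [0,0,0],"turn": 0},{"claw": -0.2,"travel": [0,0,0],"turn": 0},{"claw": 0,"travel": [0,0,0],"turn": 0},{"claw": 0.5,"travel": [0,0,0],"turn": 0},{"claw": 0.6,"travel": [0,0,0],"turn": 0}])

```text
time: 23.92
ee_pos: [0.6827, -0.0285, 0.255]
tcp_rot: [179.8, 0.1, -86.9]
wrist_force: [0.5, -0.3, 0.3]
opening: 0.0653
```

Request:
move_arm(commands=[{"claw": 0.6,"travel": [0,0,0],"turn": 0},{"claw": 0.6,"travel": [0,0,-0.5],"turn": 0},{"claw": 0.6,"travel": [0,0,-1.5],"turn": 0},{"claw": 0.6,"travel": [0,0,-2.5],"turn": 0},{"claw": 0.6,"travel": [0,0,-3],"turn": 0}])

```text
time: 24.33
ee_pos: [0.6828, -0.0286, 0.3299]
tcp_rot: [179.7, 0.1, -86.9]
wrist_force: [0.1, 0.4, 0.7]
opening: 0.0683
```

Now clear upward and back, then look.

Request:
move_arm(commands=[{"claw": 0.6,"travel": [0,0,-3.5],"turn": 0},{"claw": 0.6,"travel": [0,0.5,-3.5],"turn": 0},{"claw": 0.6,"travel": [0,2,-2],"turn": 0},{"claw": 0.6,"travel": [0,3,0],"turn": 0},{"claw": 0.6,"travel": [0,4,0],"turn": 0}])

```text
time: 24.75
ee_pos: [0.5888, -0.0337, 0.4217]
tcp_rot: [180.0, 0.1, -86.9]
wrist_force: [0.2, 0.5, 0.6]
opening: 0.0683
```

Request:
move_arm(commands=[{"claw": 0.6,"travel": [0,4,0],"turn": 0},{"claw": 0.6,"travel": [0,4,0],"turn": 0},{"claw": 0.6,"travel": [0,3,0],"turn": 0},{"claw": 0.6,"travel": [0,1,0],"turn": 0},{"claw": 0.6,"travel": [0,0,0],"turn": 0}])

```text
time: 25.17
ee_pos: [0.4667, -0.0403, 0.4227]
tcp_rot: [180.0, 0.0, -87.0]
wrist_force: [-0.5, -0.4, 1.3]
opening: 0.0684
```

```bash
python3 look.py 16; python3 -c "
from h import *
import cv2
s=cv2.imread('pics/s16.png');cv2.imwrite('pics/s16z.png',cv2.resize(s[140:325,260:400],None,fx=3.2,fy=3.2,interpolation=cv2.INTER_CUBIC))
t=viewer.camera('top');cv2.imwrite('pics/t16.png',cv2.convertScaleAbs(t,alpha=1.6))"
```

```text
[ 0.4667 -0.0403  0.4227] [179.9913   0.0449 -86.9725] [-0.5415 -0.4265  1.2644] [-0.0032  0.033   0.0183] 0.06837584731306401 25.1667
```

View pics/s16z.png

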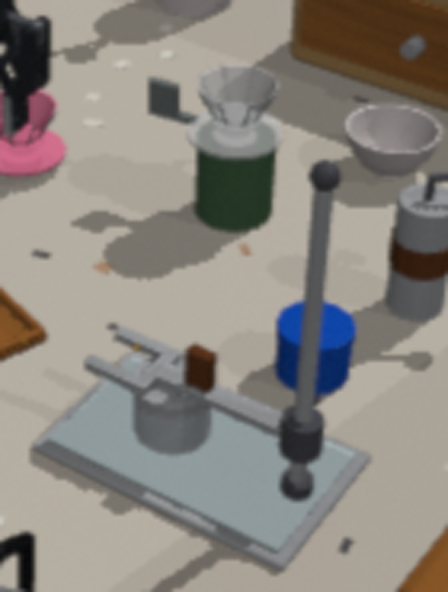

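View pics/t16.png

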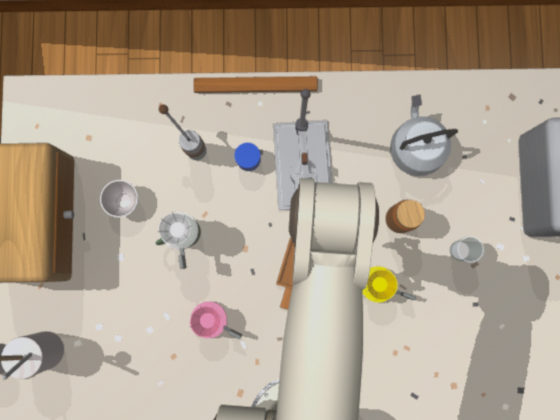

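View pics/w16z.png

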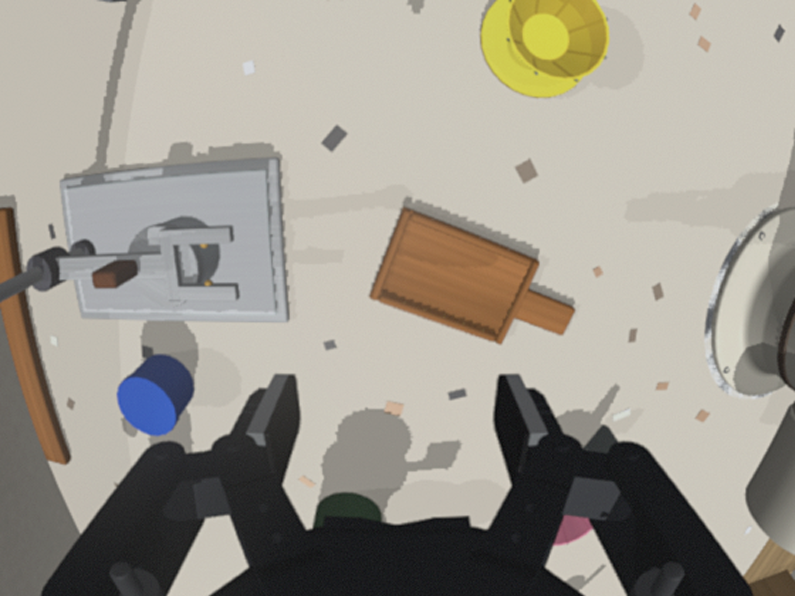

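View pics/s17z.png

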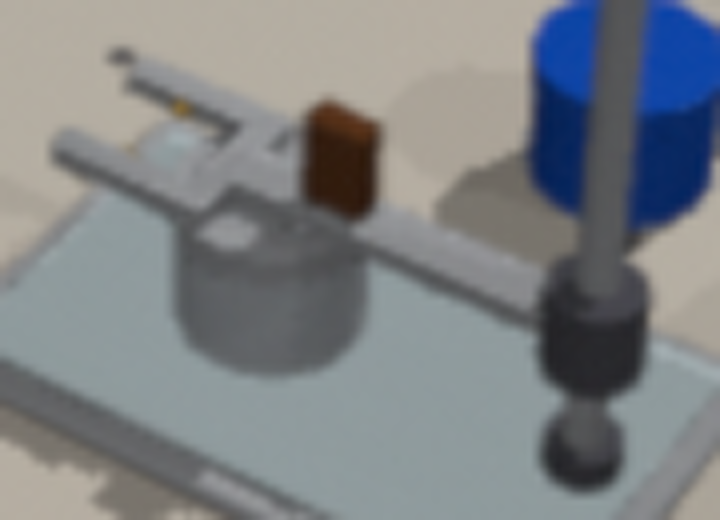

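```bash
python3 -c "
from workcell import bot
print(bot.job_done())"
```

```text
the job is handed in; nothing more can be done
None
```

The dripper is on the green mug and the stand's empty arm is resting on the filter tin's lid. I handed the job in at about 25 s of robot time, with the gripper open and clear of everything.

- **Dripper:** I pulled it level out of the fork; the highest force I read was about 16 N. I lowered it onto the mug rim and let go. The last pictures show it upright. Its foot plate is centred on the rim in the scene view, but about 2–3 mm off in the top view. That disagreement is roughly the size of the camera error.
- **Arm and tin:** I gripped the wooden thumb grip and slid the arm down with about 3 N. It met the lid where expected, and the force rose to about 12 N, so I eased it to under 5 N before letting go. The top of the thumb grip is at the height that matches the arm resting on the lid.
- **Everything else:** The strip of the scene picture over the lower part of the tin matches the first one. By eye the mug and the other objects are where they were; I did not measure those.

**What went wrong on the way:** While carrying the dripper, the last joint reached its range limit and the arm stopped there, with the tool tilted about 5°. I turned the tool nearly a full turn the other way and brought it back to upright before placing. The dripper did not shift in the grip, but this cost about 5 s.

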